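# Stow the spanner tray behind its drop catch

## Task

Lay the smaller of the two open-ended spanners into its cut-out in the tool tray and let go of it. Then, holding the tray by its handle, slide it into the rack so that its front edge lifts the hinged catch and the catch drops behind it, and let go with both tools still lying in their cut-outs. Do not touch the catch with the robot, and leave everything else on the bench where it is.

Things in the scene. Friction and masses are not known exactly. Their poses are not given: they have to be found in the camera images.
- spanner: The smaller of two plain steel open-ended spanners, loose, flat on the bench at the right or left: 112 long, 16 thick, about 0.26 kg. Origin: underside, on the handle's middle line, 2 from the centre of mass. x points to the jaw head, y across, z up: handle x = -60 to 20, 16 wide; head x = 20 to 52, 36 wide, with a 16 wide jaw gap open to +x. (In mm.)
- big_spanner: Bystander on the opposite side of the bench: same shape and thickness, 1.3 times as long and wide (146 long, head 47 wide). It does not fit the cut-out. (In mm.)
- tray: Loose black tool tray with lighter grey pocket floors: 140 (x) by 160 (y) by 12 high, about 0.6 kg. Origin: centre of its underside; x points to its front (leading) end, z up. Pockets are 7 deep, floors 5 above the underside: the empty one (middle line y = 53) is the spanner's, the other (y = -53) holds a scraper. A handle stands at its centre. It starts outside the rack's mouth. (In mm.)
- pocket (a point): On the floor of the empty stepped cut-out, where the spanner's origin belongs (tray x = 4, y = 53, z = 5); axes as the tray's and, once seated, the spanner's (head to the tray's front). Handle slot 21 wide, x = -62.5 to 17.5; head recess 41 wide, x = 17.5 to 54.5: 2.5 clearance all round. The seated spanner stands 9 above the tray's top. Slot middle to handle bar: 46. (In mm.)
- tray_grip (a point): Middle of the tray's handle: a wooden bar along tray x, 54 long, 14 wide (y), 38 to 58 above the tray's underside, on two posts at x = -19 and 19 (8 by 10). This point is 48 above the underside, axes as the tray's. Grip across y. (In mm.)
- scraper: Small scraper with a wooden handle (56 by 17 by 15) and a steel blade, 102 long, loose in its own pocket of the tray, where it must stay. x along it towards the blade, origin on its underside. (In mm.)
- scraper_pocket (a point): On the floor of the scraper's pocket, where the scraper's origin lies; axes as the tray's. (In mm.)
- rack: Dark steel rack fixed to the bench, open on top, no floor: the tray slides on the bench between side rails (14 high, inner faces y = -83 and 83, 3 clearance each side) to an end stop with its face at x = 70. Origin: on the bench, where the tray's origin is when the tray is against the stop. x points in the direction of insertion; the tray's x must be along it. (In mm.)
- rack_mouth (a point): Middle of the rack's mouth on the bench, at rack x = -137, axes as the rack's. The rails flare from here (inner faces about 103 either side) to the straight part, which starts 37 further in. At the -y side stands the catch's bracket: rack x = -142 to -90, y = -112 to -104, 38 high. (In mm.)
- catch: Gravity catch: sloping steel bar, 13 wide (rack y = -82 to -69, over the tray's -y margin), hinged at rack x = -132, 26 above the bench, hanging down inwards (+x); no spring, 0.1 kg. Origin on the hinge; axes the rack's at rest; swings about y. A tray slid in under it lifts it 0.18 rad; it falls back behind the tray once that is within about 3 of the stop. Robot must not touch it. (In mm.)
- catch_tip (a point): Lower inner corner of the catch bar; at rest at rack x = -76, 2 above the bench, 6 behind the rear edge of a tray against the stop. (In mm.)
- oil_bottle: Bystander: white oil bottle, 52 across, 120 high, far right; origin at the centre of its underside. (In mm.)
- screw_jar: Bystander: glass jar with a steel cap, 54 across, 70 high, far left; origin at the centre of its underside. (In mm.)
- bangle: Bystander: brass ring lying flat, 68 across, 12 high, near the robot on the right; origin at the centre of its underside. (In mm.)
- jaw: Bystander: stepped dark steel chuck jaw, 44 by 22 by 28, near the robot on the left; origin at the centre of its underside. (In mm.)
- mandrel: Bystander: tapered aluminium mandrel, 52 across, 50 high, beyond the tray; origin at the centre of its underside. (In mm.)
- puck: Bystander: brass disc, 48 across, 18 high, beyond the rack on the left; origin at the centre of its underside. (In mm.)
Things that resemble listed ones, but are neither listed nor needed, are in the scene too. Several things have the shape of the scraper; the one meant has the colours described above.

How it is judged:
By the outcome, as a careful person would: the job done as asked, in the order asked, and still so for the second after the job is handed in, with the robot touching nothing.
It also fails if it takes over 72 s, if anything falls off the work surface, if the arm or the gripper's body presses on something with over 40 N, if the wrist force passes 120 N, or if a joint passes its speed limit or range.

## Robot

A 6-joint arm with a two-finger parallel gripper is mounted at the origin on the work surface. World frame = base frame: x ahead of the robot, y to its left, z up, the work surface at z = 0. Lengths are in mm, angles in rad, forces in N, time in s.
With the tool pointing down it reaches from about 250 to 800 mm from the base axis. Payload 8.5 kg.
Tool frame: the origin (TCP) lies between the finger pads; the fingertips stand env.tcp_to_tips ahead of it and the grasp point (between the pads) lies 6 mm ahead of it (env.tcp_to_tips is the distance from the TCP to the fingertips, in mm); z points along the fingers, y is the direction in which the jaws open and shut (so a half turn about z gives the same grasp; the last joint's range is limited). The gripper opens to 85 mm and grips with 20 to 120 N. Pads are 22 mm wide; open, the fingers measure 114 mm over their backs; the gripper's body (76 mm by 85 mm) begins 54 mm behind the grasp point. The pads swing forward as they close: fully open they stand 13 mm farther back than shut.
Start: joints at [-1.25, 0.238, -0.013, 1.319, 0, 1.571], TCP at [165.531, -498.178, 256.276] pointing down, gripper open.
Joint ranges: [-2.66, 2.66], [-1.03, 1.9], [-1.14, 1.46], [-1.82, 2.27], [-1.45, 1.34], [-3.14, 3.14]. Speed limits (rad/s): [2.22, 2.22, 2.79, 3.14, 3.14, 3.14].

## Interface

Orientations are given as a unit quaternion [w, x, y, z].
In Python, from bench import env gives the robot as it stands.
- The arm moves only by the tool jog_arm, never from a script. Its argument "targets" is a list of rows, each an object of numbers: "dx", "dy", "dz": the shift along the tool's x, y, z in m; "ax", "ay", "az": the turn, a rotation vector about the tool's x, y, z in degrees. A call has 1 to 5 rows; each row shifts and turns the pose as measured when the row begins, along the tool's axes as they then stand; what a row does not reach is not made up. A row lasts 1/12 s, in which the tool goes at most 41.7 mm and 7.16 degrees, less where a joint would pass 70% of its speed; a pose out of reach is approached as far as the arm can. A call is refused whole if a number of a shift passes 0.0417 or a number of a turn 7.16, either way. A call with a gripper value outside its range is refused whole. "jaw" is the closure, from 0 (fully open) to 1 (shut), set as the call begins (left out, the last holds). The fingers move at their own pace and stop on an object; "newtons" is the grip in N (left out, the last holds). Time passes only in rows, so rows that do not move let the fingers close. It gives the time, the measured TCP pose, the force and the opening at its end, in the units of the state.
- env.get_obs(): the state, without advancing time (a new reading comes with each control period).
- env.camera(name): name is "side" or "top"; returns the picture (400x640x3 uint8, red, green, blue); there is no depth.
- env.camera_info(name): a dict with "fx", "fy", "cx", "cy" (pixels), "R" (3x3) and "t" (3): a world point X has camera coordinates R X + t. Camera axes: x right, y down, z forward; pixel columns grow to the right and rows downward; lengths in mm; the calibration is good to about 2 mm. A picture is of the moment at which its call begins. camera_info takes no time and is no camera call.
- env.hand_in(): hands the job in, once; it reports no verdict.
The state is a dict: "time": time; "joints": joint angles; "qvel": joint speeds; "effort": joint torques, N m; "eef_pos": TCP position; "eef_rot": TCP orientation; "wrist_force": force on the tool from outside, world axes, zero at the start; "wrist_torque": the same for the moment, N m; "opening": finger opening in mm.
Only numpy, scipy, OpenCV 4.12 (cv2) and the standard library are available. Lean on these libraries where they do the work, as an engineer would, in place of code of your own. Each camera call takes 0.05 s, during which the arm holds its last target.

## Working session

There is one attempt and no reset: what is moved stays moved. The work goes in short steps, Python scripts to look and compute and a tool call to move; the robot and the scene stay as the last step left them, time stands still between calls to the robot, and variables do not carry over. Pictures are saved under pics/ and viewed, and the job is handed in when it is done.

Besides the shell and the picture viewer there is one more tool, called as name(argument=value, ...), one argument or row to a line, values as JSON. jog_arm: Moves the arm, as the interface text tells. Its arguments: {"type":"object","properties":{"targets":{"type":"array"},"jaw":{"type":"number"},"newtons":{"type":"number"}},"required":["targets"]}

```bash
ls; mkdir -p pics
python3 - <<'E'
from bench import env
import cv2,numpy as np
o=env.get_obs();print(o, env.tcp_to_tips)
for n in("top","side"):
    im=env.camera(n);cv2.imwrite(f"pics/{n}0.png",im[:,:,::-1]);print(n,env.camera_info(n))
E
```

```text
pics
{'time': 0.0, 'joints': array([-1.24998930e+00,  2.38769869e-01, -1.42515350e-02,  1.31920936e+00,
        1.89782985e-05,  1.57079855e+00]), 'qvel': array([-0.00183071,  0.00113268, -0.00067895, -0.00034448, -0.00159826,
       -0.00265582]), 'effort': array([-2.30985170e-03, -5.38779759e+01,  3.46440446e+01,  1.82895816e-02,
        1.38431606e-04,  8.16400984e-06]), 'eef_pos': array([ 165.43380257, -497.84978686,  255.68438885]), 'eef_rot': array([-7.09528338e-04,  9.87162840e-01,  1.59715412e-01, -1.05185344e-04]), 'wrist_force': array([ 0.11263259, -0.46180547,  0.19070633]), 'wrist_torque': array([-0.02729268, -0.02879631,  0.03598154]), 'opening': 85.39079657926176} 25.0
top {'fx': 371.96999645204573, 'fy': 371.96999645204573, 'cx': 319.3912953245781, 'cy': 202.42353927568507, 'R': array([[-0.0217574 , -0.99973513,  0.00750184],
       [-0.99121764,  0.02059182, -0.13062762],
       [ 0.13043855, -0.01027808, -0.99140312]]), 't': array([  14.77227944,  457.46391674, 1054.84518621])}
side {'fx': 365.40845766580026, 'fy': 365.40845766580026, 'cx': 326.27669631113366, 'cy': 196.8161398802204, 'R': array([[-0.81170878, -0.58382249, -0.016738  ],
       [-0.40375152,  0.58159658, -0.70620828],
       [ 0.42203504, -0.56647746, -0.70780626]]), 't': array([381.35218776, 235.00489964, 797.37636181])}
```

View pics/top0.png

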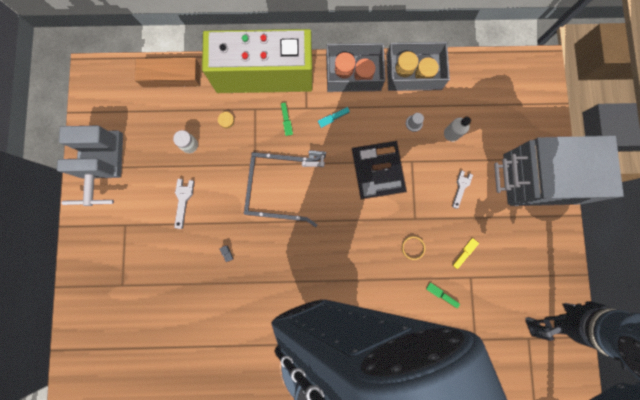

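View pics/side0.png

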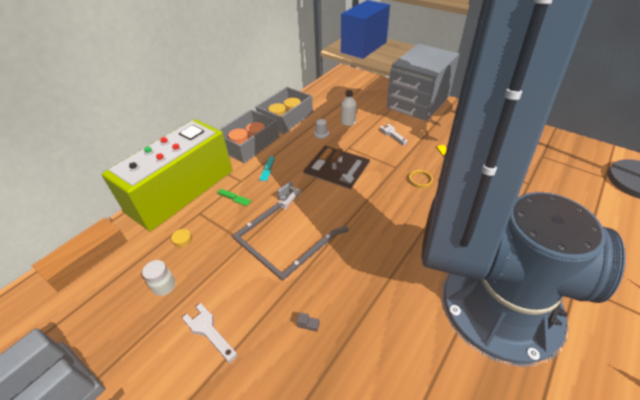

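```bash
cat > h.py <<'E'
import cv2,numpy as np
from bench import env
C={n:env.camera_info(n) for n in("top","side")}
def proj(n,X):
    c=C[n];X=np.atleast_2d(X);p=X@np.array(c["R"]).T+c["t"]
    return np.c_[c["fx"]*p[:,0]/p[:,2]+c["cx"],c["fy"]*p[:,1]/p[:,2]+c["cy"]]
def ray(n,uv,z):
    c=C[n];uv=np.atleast_2d(uv).astype(float)
    d=np.c_[(uv[:,0]-c["cx"])/c["fx"],(uv[:,1]-c["cy"])/c["fy"],np.ones(len(uv))]@np.array(c["R"])
    o=-np.array(c["R"]).T@c["t"]
    return o+d*((z-o[2])/d[:,2])[:,None]
def snap(n,name):
    im=env.camera(n)[:,:,::-1].copy();cv2.imwrite(f"pics/{name}.png",im);return im
def crop(im,x0,y0,w,h,s,name):
    cv2.imwrite(f"pics/{name}.png",cv2.resize(im[y0:y0+h,x0:x0+w],None,fx=s,fy=s,interpolation=cv2.INTER_CUBIC))
E
python3 - <<'E'
from h import *
a=cv2.imread("pics/top0.png");b=cv2.imread("pics/side0.png")
crop(a,340,130,150,100,5,"c1");crop(a,230,135,110,100,6,"c2");crop(b,290,110,130,90,6,"c3")
E
```

```text
(no output)
```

View pics/c1.png

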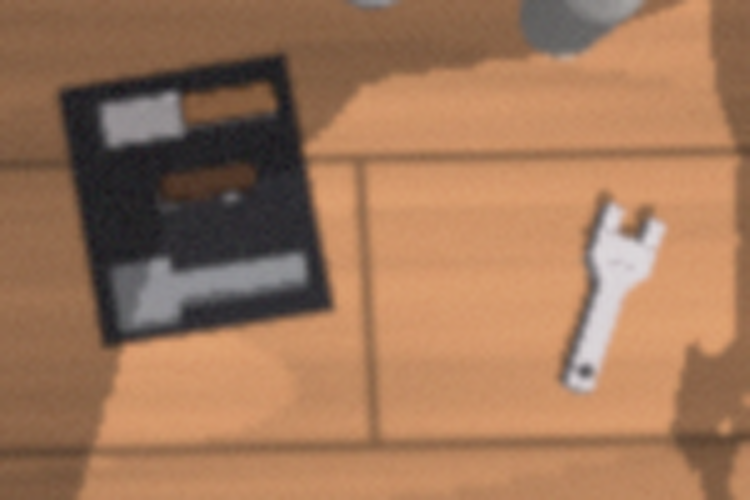

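View pics/c2.png

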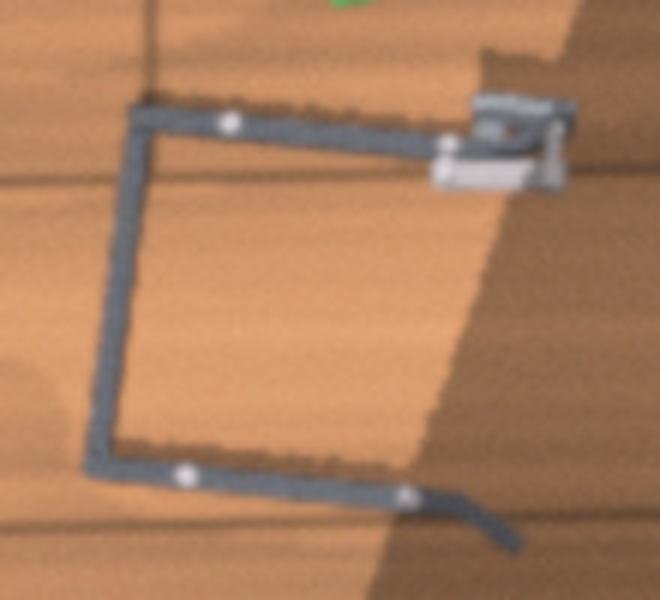

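View pics/c3.png

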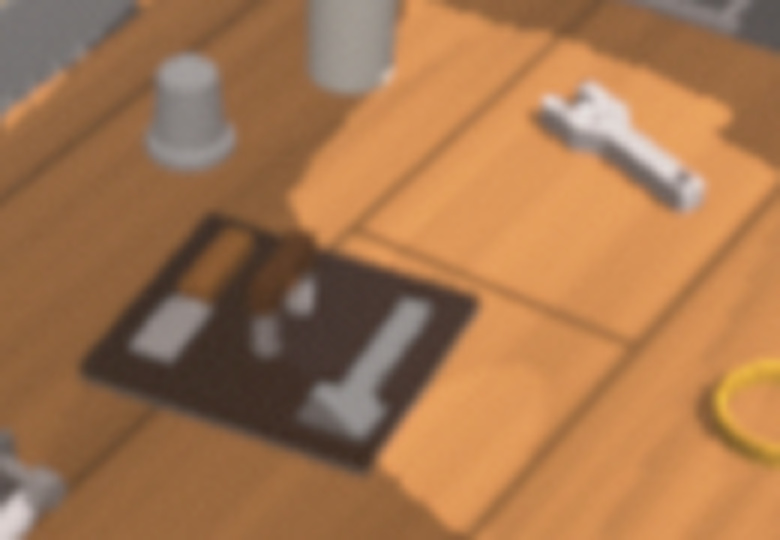

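Run:
```python
from h import *
for n in C: print(n,"cam",-np.array(C[n]["R"]).T@C[n]["t"])
for n,f,roi in(("top","top0",(340,130,75,75)),("side","side0",(290,130,90,65))):
    im=cv2.imread(f"pics/{f}.png");x,y,w,h=roi
    s=im[y:y+h,x:x+w]; hsv=cv2.cvtColor(s,cv2.COLOR_BGR2HSV)
    m=(((s.max(2)<75))).astype(np.uint8)
    cs,_=cv2.findContours(m,cv2.RETR_EXTERNAL,cv2.CHAIN_APPROX_NONE);c=max(cs,key=cv2.contourArea)
    c=cv2.convexHull(c)[:,0]+[x,y]
    P=ray(n,c+0.0,12)[:,:2].astype(np.float32)
    print(n,"tray",cv2.minAreaRect(P), "raw approx",cv2.approxPolyDP(c.astype(np.int32),4,True)[:,0].tolist())
    cv2.imwrite(f"pics/m_{n}.png",cv2.resize(m*255,None,fx=6,fy=6,interpolation=0))
for n,f,roi in(("top","top0",(445,160,35,55)),("side","side0",(372,115,40,35))):
    im=cv2.imread(f"pics/{f}.png");x,y,w,h=roi
    s=im[y:y+h,x:x+w]; hsv=cv2.cvtColor(s,cv2.COLOR_BGR2HSV)
    m=((hsv[...,1]<75)&(s.max(2)>130)).astype(np.uint8)
    cs,_=cv2.findContours(m,cv2.RETR_EXTERNAL,cv2.CHAIN_APPROX_NONE);c=max(cs,key=cv2.contourArea)
    print(n,"spanner area",m.sum())
    v,u=np.nonzero(m);P=ray(n,np.c_[u+x,v+y],14 if n=="top" else 12)[:,:2]
    mu=P.mean(0);ev,V=np.linalg.eigh(np.cov((P-mu).T));d=V[:,1];
    if d[0]<0:d=-d
    t=(P-mu)@d;q=(P-mu)@np.array([-d[1],d[0]]);print("mean",mu,"ang",np.degrees(np.arctan2(d[1],d[0])),"range",t.min(),t.max(),q.min(),q.max())
    # handle bins
    for a in range(-60,60,10):
        k=(t>=a)&(t<a+10)
        if k.sum(): print(a,k.sum(),q[k].min().round(1),q[k].max().round(1),q[k].mean().round(1))
    cv2.imwrite(f"pics/s_{n}.png",cv2.resize(m*255,None,fx=8,fy=8,interpolation=0))
```

```text
top cam [ 316.17523331   16.1901282  1105.42341381]
side cam [ 67.90973684 537.65967848 736.73346206]
top tray ((557.3895874023438, -174.80714416503906), (157.48538208007812, 138.58270263671875), 8.252728462219238) raw approx [[396, 141], [405, 190], [361, 198], [352, 148]]
side tray ((553.833984375, -169.50942993164062), (156.02426147460938, 137.83128356933594), 7.937631130218506) raw approx [[304, 171], [324, 147], [356, 157], [350, 187]]
top spanner area 303
mean [ 496.27447363 -420.71907729] ang -22.406787213239365 range -66.1450309856864 50.58700408790272 -19.02667346965899 20.177168548445312
-60 16 -8.2 7.5 0.1
-50 20 -9.1 8.5 -0.3
-40 20 -9.1 8.6 -0.2
-30 21 -9.0 8.6 0.1
-20 21 -9.0 8.7 -0.3
-10 19 -8.9 7.9 -0.5
0 29 -13.5 17.3 0.6
10 40 -18.1 20.2 0.6
20 43 -19.0 18.4 -0.0
30 33 -18.0 18.5 0.5
40 26 -18.9 17.6 -1.5
50 2 -9.5 15.8 3.1
side spanner area 175
mean [ 493.8240432  -420.22506927] ang -25.585087521175886 range -71.32198036108505 57.27906578918629 -116.10968908444354 25.29531708905207
-60 10 -12.0 3.2 -4.3
-50 11 -12.5 5.0 -3.9
-40 9 -10.8 4.6 -2.5
-30 11 -11.8 6.5 -3.2
-20 10 -9.5 6.0 -1.6
-10 14 -10.6 17.0 2.0
0 19 -11.1 25.3 7.6
10 20 -15.2 24.9 3.9
20 21 -19.3 21.1 0.0
30 20 -19.9 20.2 0.2
40 15 -18.1 19.7 0.2
50 5 -116.1 12.9 -24.1
```

```bash
cat >> h.py <<'E'
def edges(n,im,quad,half=6,ch=None,f0=.15,f1=.85):
    """sub-pixel border lines of a dark quad (corner pixels in order): returns list of fitted lines (pt,dir) in px"""
    g=cv2.GaussianBlur(im.max(2).astype(np.float32) if ch is None else im[...,ch].astype(np.float32),(0,0),.7)
    out=[]; c=np.mean(quad,0)
    for i in range(len(quad)):
        a,b=np.array(quad[i],float),np.array(quad[(i+1)%len(quad)],float);d=(b-a)/np.linalg.norm(b-a);nn=np.array([-d[1],d[0]])
        if (c-a)@nn>0: nn=-nn   # outward
        pts=[]
        for f in np.linspace(f0,f1,40):
            s=np.arange(-half,half+.01,.2);q=(a+(b-a)*f)+s[:,None]*nn
            pr=cv2.remap(g,q[:,0].astype(np.float32)[None],q[:,1].astype(np.float32)[None],cv2.INTER_LINEAR)[0]
            gr=np.gradient(pr);w=np.clip(gr,0,None);k=w.argmax();sl=slice(max(k-6,0),k+7)
            pts.append(q[0]+nn*((w[sl]*s[sl]).sum()/w[sl].sum()-s[0]))
        L=cv2.fitLine(np.array(pts,np.float32),cv2.DIST_HUBER,0,.01,.01)[:,0]
        res=np.abs((np.array(pts)-L[2:])@np.array([-L[1],L[0]]));out.append((L,np.median(res)))
    return out
def inter(L1,L2):
    A=np.array([[L1[0],-L2[0]],[L1[1],-L2[1]]]);t=np.linalg.solve(A,L2[2:]-L1[2:]);return L1[2:]+t[0]*L1[:2]
def plane_edges(n,E,zs):
    """world lines (pt,dir) from image lines at heights"""
    W=[]
    for (L,r),z in zip(E,zs):
        p=ray(n,[L[2:]-L[:2]*15,L[2:]+L[:2]*15],z)[:,:2];W.append((p.mean(0),(p[1]-p[0])/np.linalg.norm(p[1]-p[0]),r))
    return W
E
python3 - <<'E'
from h import *
# order of edges: top view quad TL,TR,BR,BL => edges: far(+x), right(-y), near(-x), left(+y)
for n,f,q,zs in(("top","top0",[[352,148],[396.5,141],[405.5,191],[361,198]],[12,12,0,0]),("side","side0",[[305,172],[324.5,146.5],[370,160],[351,188]],[12,12,0,0])):
    im=cv2.imread(f"pics/{f}.png");W=plane_edges(n,edges(n,im,q,5),zs)
    for w in W: print(n,w[0].round(1),np.degrees(np.arctan2(w[1][1],w[1][0])).round(2),w[2].round(2))
    cor=[]
    for i in range(4):
        a,b=W[i-1],W[i];A=np.c_[a[1],-b[1]];t=np.linalg.solve(A,b[0]-a[0]);cor.append(a[0]+t[0]*a[1])
    cor=np.array(cor);print(cor.round(1),"centre",cor.mean(0).round(1),[np.linalg.norm(cor[i]-cor[i-1]).round(1) for i in range(4)])
E
```

```text
top [ 636.9 -168.6] -81.89 0.06
top [ 568.7 -244. ] -172.18 0.14
top [ 478.9 -185.9] -81.88 0.12
top [ 558.5 -105.6] -171.57 0.12
[[ 626.4  -95.5]
 [ 646.1 -233.4]
 [ 488.8 -255. ]
 [ 469.3 -118.8]] centre [ 557.7 -175.7] [np.float64(158.8), np.float64(139.3), np.float64(158.8), np.float64(137.6)]
side [ 634.9 -162.1] -81.78 0.09
side [ 560.8 -244.5] -173.63 0.22
side [ 479.  -189.9] -81.89 0.11
side [ 541.7 -108.3] -171.94 0.08
[[ 625.5  -96.5]
 [ 645.5 -235.1]
 [ 487.9 -252.7]
 [ 468.8 -118.7]] centre [ 556.9 -175.7] [np.float64(158.2), np.float64(140.0), np.float64(158.5), np.float64(135.4)]
```

Run:
```python
from h import *
def T(n,f,q,zs,rng=(.1,.9)):
    im=cv2.imread(f"pics/{f}.png");hs=cv2.cvtColor(im,cv2.COLOR_BGR2HSV);s=np.repeat(255-hs[...,1:2],3,2)
    W=plane_edges(n,edges(n,s,q,4,f0=rng[0],f1=rng[1]),zs)
    for w in W: print(n,w[0].round(1),np.degrees(np.arctan2(w[1][1],w[1][0])).round(2),w[2].round(2))
    cor=[]
    for i in range(4):
        a,b=W[i-1],W[i];A=np.c_[a[1],-b[1]];t=np.linalg.solve(A,b[0]-a[0]);cor.append(a[0]+t[0]*a[1])
    print(np.array(cor).round(1))
    print("gap far-near", (W[0][0]-W[2][0])@np.array([-W[2][1][1],W[2][1][0]]))
# order: far rail, (dummy right), near rail, stop
T("top","top0",[[256,156.7],[299,161],[295,216.5],[249.2,210.8]],[0,0,14,0])
b=cv2.imread("pics/side0.png");crop(b,225,180,130,100,6,"c4")
a=cv2.imread("pics/top0.png");crop(a,290,140,50,40,12,"c5")
```

```text
top [598.2 129.2] -97.15 0.11
top [509.   71.4] -8.22 1.89
top [432.6 152.9] -97.15 0.08
top [521.4 209.1] -7.54 0.1
[[606.8 197.8]
 [589.5  59.7]
 [423.9  83.7]
 [441.  219.8]]
gap far-near 167.2258269244365
```

View pics/c4.png

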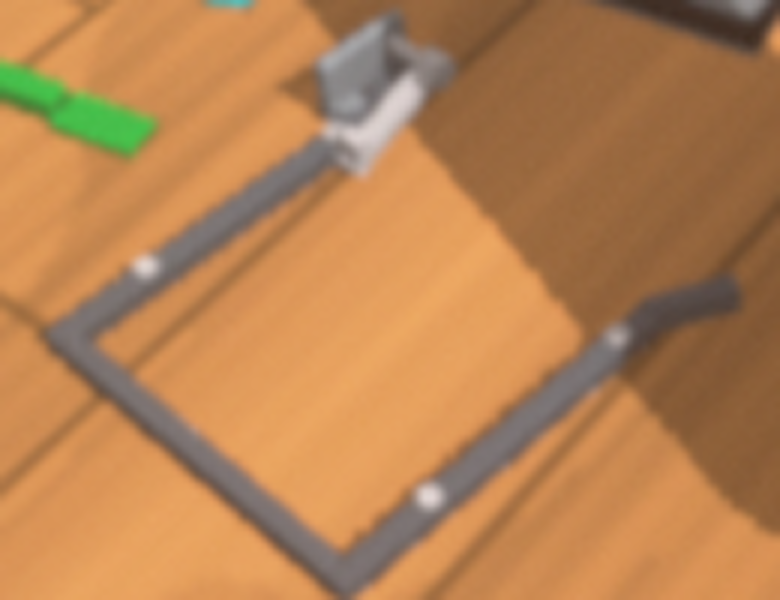

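View pics/c5.png

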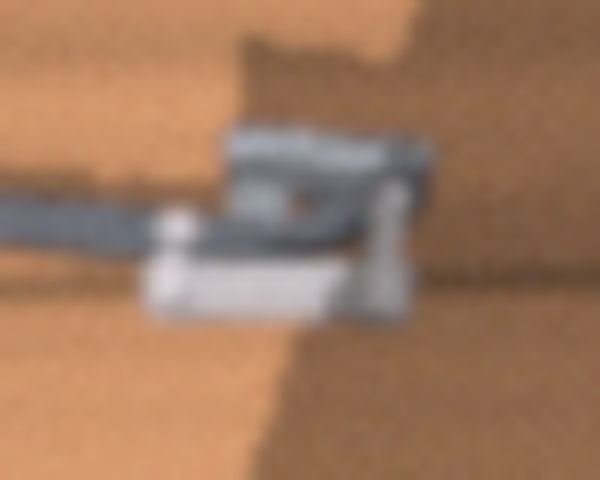

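```bash
cat >> h.py <<'E'
from scipy.spatial.transform import Rotation as Ro
def state():
    o=env.get_obs();q=o["eef_rot"];R=Ro.from_quat(q,scalar_first=True).as_matrix()
    return o,np.array(o["eef_pos"]),R
def yaw(R): return np.degrees(np.arctan2(R[1,0],R[0,0]))
def plan(tgt,ty,maxs=40,maxa=7,show=True,pose=None):
    """rows towards TCP tgt with tool straight down and tool-x yaw ty(deg)"""
    o,p,R=state()
    if pose is not None: p,R=pose
    Rt=Ro.from_euler("z",ty,degrees=True).as_matrix()@np.diag([1.,-1,-1])
    rv=Ro.from_matrix(R.T@Rt).as_rotvec(degrees=True)
    D=np.array(tgt)-p;n=int(max(np.ceil(np.abs(R.T@D).max()/maxs),np.ceil(np.linalg.norm(D)/41),np.ceil(np.abs(rv).max()/maxa),1))
    print("t",round(float(o["time"]),2),"p",p.round(1),"yaw",yaw(R).round(2),"tilt",np.degrees(np.arccos(-R[2,2])).round(2),"F",np.array(o["wrist_force"]).round(1),"open",round(float(o["opening"]),1))
    print("D",D.round(1),"rv",rv.round(2),"n",n)
    for i in range(n):
        k=n-i;st=R.T@((np.array(tgt)-p)/k);rv=Ro.from_matrix(R.T@Rt).as_rotvec(degrees=True)/k
        a=np.round(st/1000,4);b=np.round(rv,1)
        print({k2:float(v) for k2,v in zip(("dx","dy","dz","ax","ay","az"),list(a)+list(b)) if v})
        p=p+R@(a*1000);R=R@Ro.from_rotvec(b,degrees=True).as_matrix()
E
python3 - <<'E'
from h import *
plan([493.5,-419,90],-22.5)
E
```

```text
t 0.1 p [ 165.4 -497.9  255.8] yaw 18.38 tilt 0.07 F [-0.9 -0.2 -0.1] open 85.4
D [ 328.1   78.9 -165.8] rv [-7.000e-02  2.000e-02  4.088e+01] n 10
{'dx': 0.0336, 'dy': 0.0029, 'dz': 0.0166, 'az': 4.1}
{'dx': 0.0337, 'dy': 0.0005, 'dz': 0.0166, 'az': 4.1}
{'dx': 0.0337, 'dy': -0.002, 'dz': 0.0166, 'az': 4.1}
{'dx': 0.0335, 'dy': -0.0044, 'dz': 0.0166, 'az': 4.1}
{'dx': 0.0331, 'dy': -0.0067, 'dz': 0.0166, 'az': 4.1}
{'dx': 0.0325, 'dy': -0.0091, 'dz': 0.0165, 'az': 4.1}
{'dx': 0.0318, 'dy': -0.0114, 'dz': 0.0166, 'az': 4.1}
{'dx': 0.0309, 'dy': -0.0136, 'dz': 0.0165, 'az': 4.1}
{'dx': 0.0298, 'dy': -0.0158, 'dz': 0.0166, 'az': 4.0}
{'dx': 0.0286, 'dy': -0.0178, 'dz': 0.0165, 'ax': -0.1, 'az': 4.1}
```

jog_arm(
  targets=[
    {"dx": 0.0336, "dy": 0.003, "dz": 0.012, "az": 4.1},
    {"dx": 0.0337, "dy": 0.0005, "dz": 0.012, "az": 4.1},
    {"dx": 0.0337, "dy": -0.002, "dz": 0.015, "az": 4.1},
    {"dx": 0.0335, "dy": -0.0044, "dz": 0.0166, "az": 4.1},
    {"dx": 0.0331, "dy": -0.0067, "dz": 0.0166, "az": 4.1},
  ],
  jaw=0.4,
  newtons=40,
)

```text
schema error: expected keys dx, dy, dz, ax, ay, az
```

Run:
```python
from h import *
plan([493.5,-419,80],-22.5)
```

```text
t 0.1 p [ 165.4 -497.9  255.8] yaw 18.38 tilt 0.07 F [-0.9 -0.2 -0.1] open 85.4
D [ 328.1   78.9 -175.8] rv [-7.000e-02  2.000e-02  4.088e+01] n 10
{'dx': 0.0336, 'dy': 0.0029, 'dz': 0.0176, 'az': 4.1}
{'dx': 0.0337, 'dy': 0.0005, 'dz': 0.0176, 'az': 4.1}
{'dx': 0.0337, 'dy': -0.002, 'dz': 0.0176, 'az': 4.1}
{'dx': 0.0335, 'dy': -0.0043, 'dz': 0.0176, 'az': 4.1}
{'dx': 0.0331, 'dy': -0.0067, 'dz': 0.0176, 'az': 4.1}
{'dx': 0.0325, 'dy': -0.0091, 'dz': 0.0175, 'az': 4.1}
{'dx': 0.0318, 'dy': -0.0114, 'dz': 0.0176, 'az': 4.1}
{'dx': 0.0308, 'dy': -0.0136, 'dz': 0.0175, 'az': 4.1}
{'dx': 0.0298, 'dy': -0.0158, 'dz': 0.0176, 'az': 4.0}
{'dx': 0.0286, 'dy': -0.0179, 'dz': 0.0175, 'ax': -0.1, 'az': 4.1}
```

All six keys are needed.

jog_arm(
  targets=[
    {"dx": 0.0336, "dy": 0.003, "dz": 0.012, "ax": 0, "ay": 0, "az": 4.1},
    {"dx": 0.0337, "dy": 0.0005, "dz": 0.012, "ax": 0, "ay": 0, "az": 4.1},
    {"dx": 0.0337, "dy": -0.002, "dz": 0.015, "ax": 0, "ay": 0, "az": 4.1},
    {"dx": 0.0335, "dy": -0.0044, "dz": 0.0166, "ax": 0, "ay": 0, "az": 4.1},
    {"dx": 0.0331, "dy": -0.0067, "dz": 0.0166, "ax": 0, "ay": 0, "az": 4.1},
  ],
  jaw=0.4,
  newtons=40,
)

```text
time: 0.52
eef_pos: [330.0, -461.5, 183.5]
eef_rot: [0.002, 1.0, -0.03, 0.0]
wrist_force: [0.0, -1.1, 0.6]
opening: 51.2
```

Run:
```python
from h import *
plan([493.5,-419,80],-22.5)
```

```text
t 0.52 p [ 330.  -461.5  183.5] yaw -3.46 tilt 0.24 F [ 0.  -1.1  0.6] open 51.2
D [ 163.5   42.5 -103.5] rv [ 0.23 -0.05 19.04] n 5
{'dx': 0.0321, 'dy': -0.0105, 'dz': 0.0207, 'az': 3.8}
{'dx': 0.0314, 'dy': -0.0127, 'dz': 0.0207, 'ax': 0.1, 'az': 3.8}
{'dx': 0.0304, 'dy': -0.0147, 'dz': 0.0207, 'az': 3.8}
{'dx': 0.0294, 'dy': -0.0166, 'dz': 0.0207, 'ax': 0.1, 'az': 3.8}
{'dx': 0.0283, 'dy': -0.0186, 'dz': 0.0206, 'ay': -0.1, 'az': 3.8}
```

jog_arm(
  targets=[
    {"dx": 0.032, "dy": -0.0105, "dz": 0.018, "ax": 0, "ay": 0, "az": 3.8},
    {"dx": 0.0314, "dy": -0.0127, "dz": 0.018, "ax": 0.1, "ay": 0, "az": 3.8},
    {"dx": 0.0304, "dy": -0.0147, "dz": 0.018, "ax": 0, "ay": 0, "az": 3.8},
    {"dx": 0.0294, "dy": -0.0166, "dz": 0.018, "ax": 0.1, "ay": 0, "az": 3.8},
    {"dx": 0.0283, "dy": -0.0186, "dz": 0.018, "ax": 0, "ay": 0, "az": 3.8},
  ],
)

```text
time: 0.93
eef_pos: [501.0, -416.3, 87.9]
eef_rot: [0.0, 0.979, -0.204, -0.0]
wrist_force: [-0.0, -0.6, 0.1]
opening: 51.4
```

Run:
```python
from h import *
plan([493.5,-419,60],-22.5)
```

```text
t 0.93 p [ 501.  -416.3   87.9] yaw -23.51 tilt 0.02 F [-0.  -0.6  0.1] open 51.4
D [ -7.5  -2.7 -27.9] rv [ 0.01  0.01 -1.01] n 1
{'dx': -0.0059, 'dy': 0.0054, 'dz': 0.0279, 'az': -1.0}
```

jog_arm(
  targets=[
    {"dx": -0.006, "dy": 0.0054, "dz": 0.015, "ax": 0, "ay": 0, "az": -1.0},
    {"dx": 0, "dy": 0, "dz": 0, "ax": 0, "ay": 0, "az": 0},
    {"dx": 0, "dy": 0, "dz": 0, "ax": 0, "ay": 0, "az": 0},
  ],
)

```text
time: 1.18
eef_pos: [498.8, -413.9, 65.8]
eef_rot: [-0.002, 0.981, -0.194, -0.003]
wrist_force: [-0.3, 0.0, 0.2]
opening: 51.2
```

Run:
```python
from h import *
plan([493.5,-419,33],-22.5)
a=snap("top","t1");b=snap("side","s1");crop(a,420,140,90,80,8,"t1c");crop(b,350,90,100,75,8,"s1c")
```

```text
t 1.18 p [ 498.8 -413.9   65.8] yaw -22.35 tilt 0.39 F [-0.3  0.   0.2] open 51.2
D [ -5.3  -5.1 -32.8] rv [-0.19  0.35  0.15] n 1
{'dx': -0.0028, 'dy': 0.0068, 'dz': 0.0328, 'ax': -0.2, 'ay': 0.3, 'az': 0.1}
```

View pics/t1c.png

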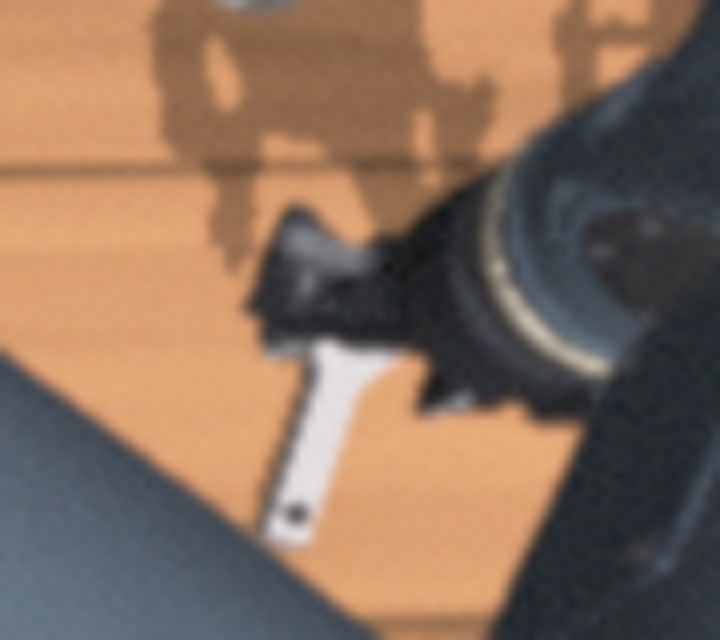

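View pics/s1c.png

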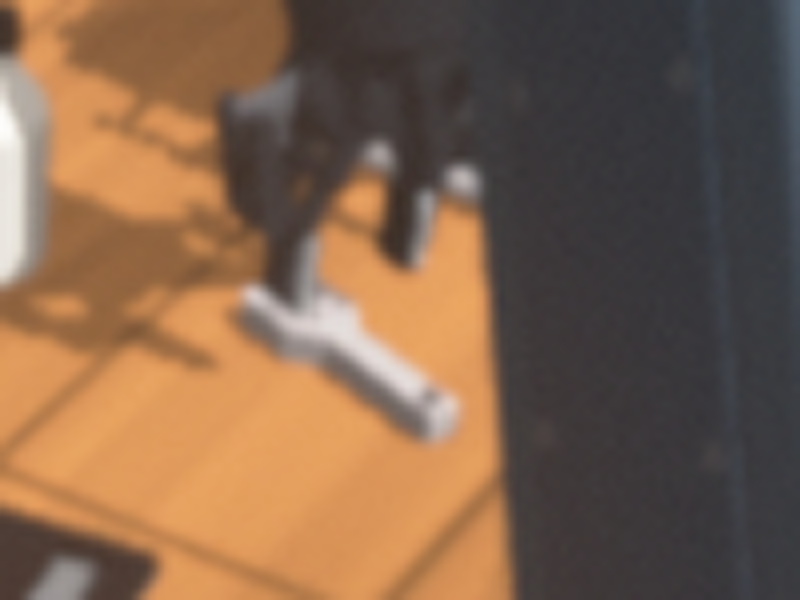

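jog_arm(
  targets=[
    {"dx": -0.003, "dy": 0.0068, "dz": 0.0, "ax": -0.2, "ay": 0.3, "az": 0.1},
    {"dx": 0, "dy": 0, "dz": 0, "ax": 0, "ay": 0, "az": 0},
    {"dx": 0, "dy": 0, "dz": 0.012, "ax": 0, "ay": 0, "az": 0},
    {"dx": 0, "dy": 0, "dz": 0, "ax": 0, "ay": 0, "az": 0},
  ],
)

```text
time: 1.62
eef_pos: [490.9, -423.5, 59.6]
eef_rot: [0.002, 0.98, -0.197, 0.003]
wrist_force: [0.4, 1.0, -0.4]
opening: 51.3
```

Run:
```python
from h import *
plan([493.5,-419,33],-22.5)
```

```text
t 1.62 p [ 490.9 -423.5   59.6] yaw -22.75 tilt 0.41 F [ 0.4  1.  -0.4] open 51.3
D [  2.6   4.5 -26.6] rv [ 0.2  -0.36 -0.25] n 1
{'dx': 0.0005, 'dy': -0.0052, 'dz': 0.0266, 'ax': 0.2, 'ay': -0.4, 'az': -0.2}
```

jog_arm(
  targets=[
    {"dx": 0, "dy": 0, "dz": 0, "ax": 0, "ay": 0, "az": 0},
  ],
)

```text
time: 1.7
eef_pos: [490.7, -424.3, 60.9]
eef_rot: [0.003, 0.98, -0.198, 0.003]
wrist_force: [0.2, 1.1, 0.6]
opening: 51.0
```

jog_arm(
  targets=[
    {"dx": 0, "dy": 0, "dz": 0, "ax": 0, "ay": 0, "az": 0},
  ],
)

```text
time: 1.78
eef_pos: [490.3, -424.8, 61.8]
eef_rot: [0.003, 0.98, -0.198, 0.004]
wrist_force: [-0.2, -0.3, 1.0]
opening: 51.1
```

jog_arm(
  targets=[
    {"dx": 0, "dy": 0, "dz": 0, "ax": 0, "ay": 0, "az": 0},
  ],
)

```text
time: 1.87
eef_pos: [490.3, -425.3, 62.8]
eef_rot: [0.003, 0.98, -0.198, 0.004]
wrist_force: [-0.8, -0.1, 0.5]
opening: 51.0
```

jog_arm(
  targets=[
    {"dx": 0, "dy": 0, "dz": 0, "ax": 0, "ay": 0, "az": 0},
  ],
)

```text
time: 1.95
eef_pos: [490.4, -425.6, 63.5]
eef_rot: [0.003, 0.98, -0.199, 0.005]
wrist_force: [0.1, -0.0, 0.1]
opening: 51.2
```

Run:
```python
from h import *
plan([493.5,-419,45],-22.5)
```

```text
t 1.95 p [ 490.4 -425.6   63.5] yaw -22.91 tilt 0.66 F [ 0.1 -0.   0.1] open 51.2
D [  3.1   6.6 -18.5] rv [ 0.28 -0.6  -0.41] n 1
{'dx': 0.0001, 'dy': -0.0074, 'dz': 0.0184, 'ax': 0.3, 'ay': -0.6, 'az': -0.4}
```

jog_arm(
  targets=[
    {"dx": 0, "dy": -0.0075, "dz": 0.019, "ax": 0.3, "ay": -0.7, "az": -0.4},
  ],
)

```text
time: 2.03
eef_pos: [494.8, -421.1, 48.1]
eef_rot: [0.001, 0.981, -0.196, 0.002]
wrist_force: [0.6, -1.4, -0.3]
opening: 51.4
```

Run:
```python
from h import *
plan([493.5,-419,33],-22.5)
```

```text
t 2.03 p [ 494.8 -421.1   48.1] yaw -22.57 tilt 0.29 F [ 0.6 -1.4 -0.3] open 51.4
D [ -1.3   2.1 -15.1] rv [ 0.12 -0.27 -0.07] n 1
{'dx': -0.0021, 'dy': -0.0015, 'dz': 0.015, 'ax': 0.1, 'ay': -0.3, 'az': -0.1}
```

jog_arm(
  targets=[
    {"dx": -0.002, "dy": -0.002, "dz": 0.015, "ax": 0.1, "ay": -0.3, "az": -0.1},
  ],
)

```text
time: 2.12
eef_pos: [494.4, -418.1, 32.7]
eef_rot: [-0.0, 0.981, -0.194, -0.0]
wrist_force: [-1.3, 1.0, -1.2]
opening: 51.3
```

Run:
```python
from h import *
plan([493.5,-419,33],-22.5)
```

```text
t 2.12 p [ 494.4 -418.1   32.7] yaw -22.43 tilt 0.01 F [-1.3  1.  -1.2] open 51.3
D [-0.9 -0.9  0.3] rv [0.   0.01 0.07] n 1
{'dx': -0.0005, 'dy': 0.0012, 'dz': -0.0003, 'az': 0.1}
```

Now close, with small compensation for the upward drift.

jog_arm(
  targets=[
    {"dx": -0.0005, "dy": 0.0, "dz": 0.0008, "ax": 0, "ay": 0, "az": 0},
    {"dx": 0, "dy": 0, "dz": 0.0008, "ax": 0, "ay": 0, "az": 0},
    {"dx": 0, "dy": 0, "dz": 0.0008, "ax": 0, "ay": 0, "az": 0},
  ],
  jaw=1,
  newtons=40,
)

```text
time: 2.37
eef_pos: [493.2, -416.4, 27.3]
eef_rot: [-0.001, 0.981, -0.194, -0.002]
wrist_force: [-1.6, -0.4, 15.1]
opening: 15.4
```

jog_arm(
  targets=[
    {"dx": 0, "dy": -0.0002, "dz": 0.0008, "ax": 0, "ay": 0, "az": 0},
    {"dx": 0, "dy": -0.0002, "dz": 0.0008, "ax": 0, "ay": 0, "az": 0},
  ],
)

```text
time: 2.53
eef_pos: [493.2, -416.3, 27.4]
eef_rot: [-0.0, 0.981, -0.194, -0.002]
wrist_force: [-2.7, 0.7, 2.3]
opening: 14.9
```

Run:
```python
from h import *
plan([493.5,-419,33],-22.5)
a=snap("top","t2");b=snap("side","s2");crop(a,420,140,90,80,8,"t2c");crop(b,350,90,100,75,8,"s2c")
```

```text
t 2.53 p [ 493.2 -416.3   27.4] yaw -22.38 tilt 0.25 F [-2.7  0.7  2.3] open 14.9
D [ 0.3 -2.7  5.6] rv [-0.    0.25  0.12] n 1
{'dx': 0.0013, 'dy': 0.0023, 'dz': -0.0056, 'ay': 0.2, 'az': 0.1}
```

View pics/s2c.png

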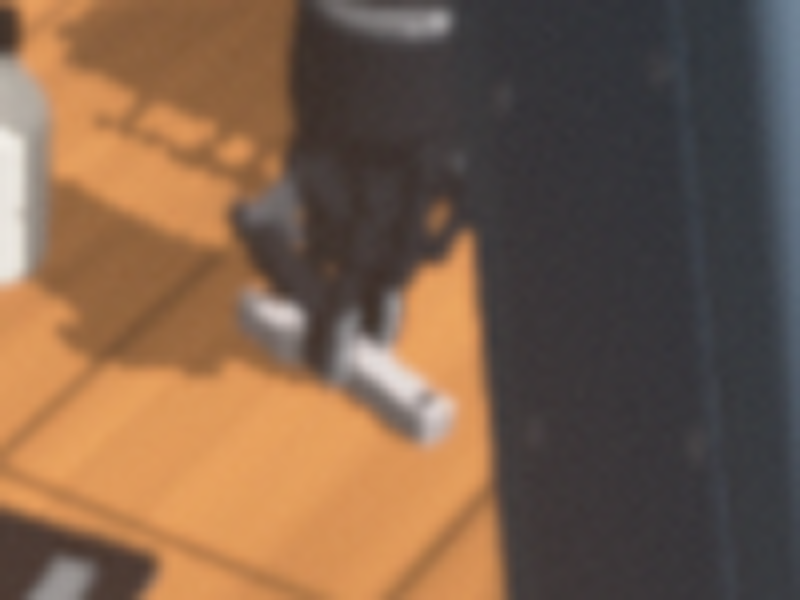

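View pics/t2c.png

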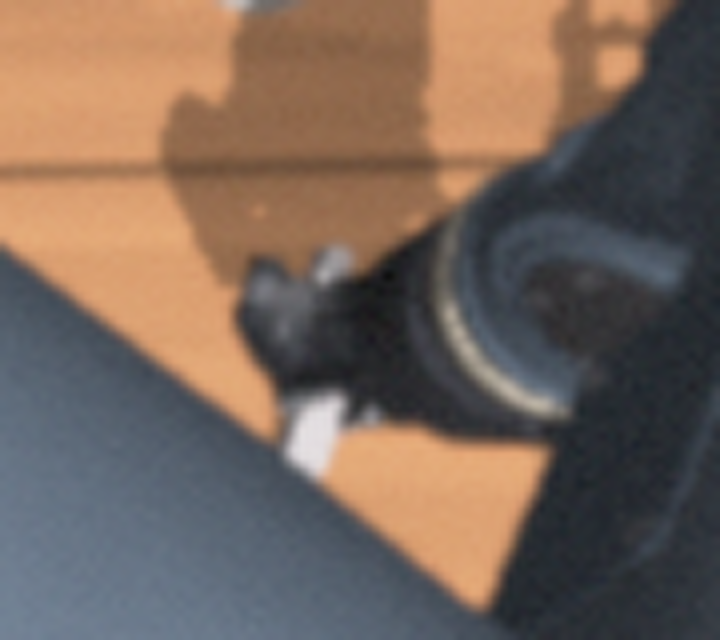

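jog_arm(
  targets=[
    {"dx": 0, "dy": 0, "dz": 0, "ax": 0, "ay": 0, "az": 0},
    {"dx": 0.001, "dy": 0.001, "dz": -0.003, "ax": 0, "ay": 0.2, "az": 0},
    {"dx": 0.0, "dy": 0.0, "dz": -0.002, "ax": 0, "ay": 0, "az": 0},
  ],
  jaw=0.7,
)

```text
time: 2.88
eef_pos: [494.4, -418.0, 33.1]
eef_rot: [0.0, 0.981, -0.194, 0.0]
wrist_force: [-0.5, 0.2, -0.0]
opening: 25.6
```

Run:
```python
from h import *
plan([493.5,-417.5,33.5],-22.5)
```

```text
t 2.88 p [ 494.4 -418.    33.1] yaw -22.38 tilt 0.06 F [-0.5  0.2 -0. ] open 25.6
D [-0.9  0.5  0.4] rv [-0.01 -0.06  0.12] n 1
{'dx': -0.001, 'dy': -0.0002, 'dz': -0.0004, 'ay': -0.1, 'az': 0.1}
```

jog_arm(
  targets=[
    {"dx": 0, "dy": 0, "dz": 0, "ax": 0, "ay": 0, "az": 0},
  ],
  jaw=1,
  newtons=40,
)

```text
time: 2.97
eef_pos: [494.7, -418.2, 33.8]
eef_rot: [0.0, 0.981, -0.194, 0.001]
wrist_force: [-5.0, -1.8, 18.2]
opening: 14.8
```

jog_arm(
  targets=[
    {"dx": 0, "dy": 0, "dz": 0, "ax": 0, "ay": 0, "az": 0},
  ],
)

```text
time: 3.05
eef_pos: [494.8, -418.3, 34.0]
eef_rot: [0.0, 0.981, -0.194, 0.001]
wrist_force: [0.1, 0.7, -2.8]
opening: 14.1
```

jog_arm(
  targets=[
    {"dx": 0, "dy": 0, "dz": 0, "ax": 0, "ay": 0, "az": 0},
  ],
)

```text
time: 3.13
eef_pos: [494.8, -418.3, 33.9]
eef_rot: [0.0, 0.981, -0.194, 0.001]
wrist_force: [0.2, -0.3, -1.3]
opening: 14.5
```

jog_arm(
  targets=[
    {"dx": 0, "dy": 0, "dz": -0.006, "ax": 0, "ay": 0, "az": 0},
    {"dx": 0, "dy": 0, "dz": -0.012, "ax": 0, "ay": 0, "az": 0},
    {"dx": 0, "dy": 0, "dz": -0.015, "ax": 0, "ay": 0, "az": 0},
    {"dx": 0, "dy": 0, "dz": -0.015, "ax": 0, "ay": 0, "az": 0},
  ],
  newtons=50,
)

```text
time: 3.47
eef_pos: [492.3, -416.1, 79.1]
eef_rot: [-0.002, 0.981, -0.194, -0.003]
wrist_force: [0.6, 0.1, -2.4]
opening: 13.9
```

Run:
```python
from h import *
plan([504.3,-179.2,90],98.1)
b=snap("side","s3");crop(b,350,70,100,75,8,"s3c")
```

```text
t 3.47 p [ 492.3 -416.1   79.1] yaw -22.37 tilt 0.43 F [ 0.6  0.1 -2.4] open 13.9
D [ 12.  236.9  10.9] rv [-5.2000e-01  4.0000e-02 -1.2047e+02] n 18
{'dx': -0.0044, 'dy': -0.0124, 'dz': -0.0005, 'az': -6.7}
{'dx': -0.0029, 'dy': -0.0129, 'dz': -0.0005, 'az': -6.7}
{'dx': -0.0014, 'dy': -0.0131, 'dz': -0.0005, 'az': -6.7}
{'dx': 0.0001, 'dy': -0.0132, 'dz': -0.0005, 'az': -6.7}
{'dx': 0.0017, 'dy': -0.0131, 'dz': -0.0005, 'az': -6.7}
{'dx': 0.0032, 'dy': -0.0128, 'dz': -0.0005, 'az': -6.7}
{'dx': 0.0047, 'dy': -0.0123, 'dz': -0.0006, 'az': -6.7}
{'dx': 0.0061, 'dy': -0.0117, 'dz': -0.0005, 'az': -6.7}
{'dx': 0.0074, 'dy': -0.0109, 'dz': -0.0006, 'az': -6.7}
{'dx': 0.0086, 'dy': -0.01, 'dz': -0.0005, 'az': -6.7}
{'dx': 0.0097, 'dy': -0.0089, 'dz': -0.0006, 'az': -6.7}
{'dx': 0.0107, 'dy': -0.0077, 'dz': -0.0005, 'ax': -0.1, 'az': -6.7}
{'dx': 0.0115, 'dy': -0.0064, 'dz': -0.0006, 'az': -6.7}
{'dx': 0.0122, 'dy': -0.005, 'dz': -0.0006, 'ax': -0.1, 'az': -6.7}
{'dx': 0.0127, 'dy': -0.0036, 'dz': -0.0006, 'ay': -0.1, 'az': -6.7}
{'dx': 0.013, 'dy': -0.0021, 'dz': -0.0006, 'ax': -0.1, 'az': -6.7}
{'dx': 0.0131, 'dy': -0.0005, 'dz': -0.0006, 'ay': -0.1, 'az': -6.6}
{'dx': 0.0132, 'dy': 0.001, 'dz': -0.0005, 'az': -6.7}
```

View pics/s3c.png

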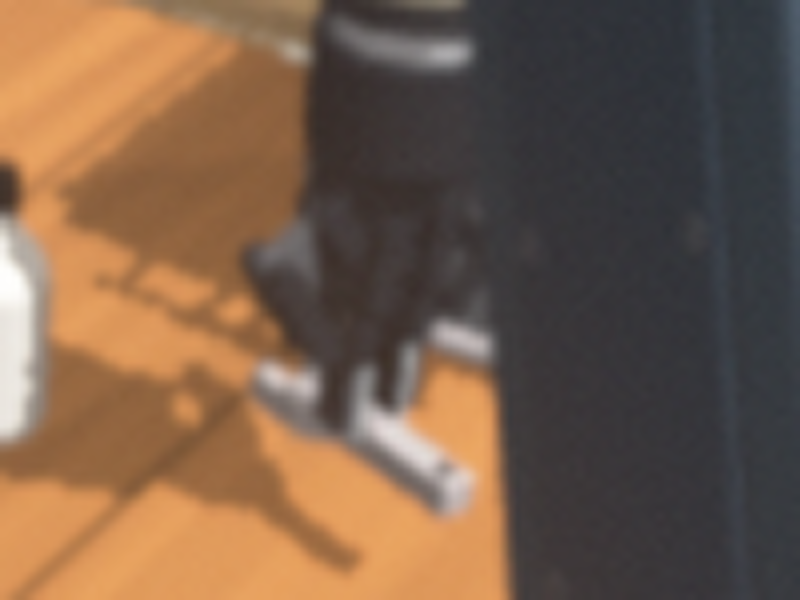

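jog_arm(
  targets=[
    {"dx": -0.0044, "dy": -0.0124, "dz": -0.008, "ax": 0, "ay": 0, "az": -6.7},
    {"dx": -0.0029, "dy": -0.0129, "dz": -0.008, "ax": 0, "ay": 0, "az": -6.7},
    {"dx": -0.0014, "dy": -0.0131, "dz": -0.008, "ax": 0, "ay": 0, "az": -6.7},
    {"dx": 0, "dy": -0.0132, "dz": -0.008, "ax": 0, "ay": 0, "az": -6.7},
    {"dx": 0.0017, "dy": -0.0131, "dz": -0.004, "ax": 0, "ay": 0, "az": -6.7},
  ],
)

```text
time: 3.93
eef_pos: [496.0, -351.6, 118.8]
eef_rot: [-0.001, 0.994, 0.106, -0.001]
wrist_force: [-0.1, 0.1, -2.1]
opening: 14.3
```

jog_arm(
  targets=[
    {"dx": 0.0032, "dy": -0.0128, "dz": 0, "ax": 0, "ay": 0, "az": -6.7},
    {"dx": 0.0047, "dy": -0.0123, "dz": 0, "ax": 0, "ay": 0, "az": -6.7},
    {"dx": 0.0061, "dy": -0.0117, "dz": 0, "ax": 0, "ay": 0, "az": -6.7},
    {"dx": 0.0074, "dy": -0.0109, "dz": 0, "ax": 0, "ay": 0, "az": -6.7},
    {"dx": 0.0086, "dy": -0.01, "dz": 0, "ax": 0, "ay": 0, "az": -6.7},
  ],
)

```text
time: 4.35
eef_pos: [497.3, -282.4, 118.8]
eef_rot: [-0.001, 0.916, 0.402, -0.0]
wrist_force: [-0.1, 0.1, -3.4]
opening: 14.1
```

Run:
```python
from h import *
plan([504.3,-179.2,110],98.1)
```

```text
t 4.35 p [ 497.3 -282.4  118.8] yaw 47.37 tilt 0.12 F [-0.1  0.1 -3.4] open 14.1
D [  7.  103.2  -8.8] rv [ -0.11  -0.07 -50.73] n 8
{'dx': 0.0101, 'dy': -0.0081, 'dz': 0.0011, 'az': -6.3}
{'dx': 0.0109, 'dy': -0.0069, 'dz': 0.0011, 'az': -6.3}
{'dx': 0.0116, 'dy': -0.0057, 'dz': 0.0011, 'az': -6.4}
{'dx': 0.0122, 'dy': -0.0044, 'dz': 0.0011, 'az': -6.3}
{'dx': 0.0126, 'dy': -0.003, 'dz': 0.0011, 'az': -6.4}
{'dx': 0.0128, 'dy': -0.0016, 'dz': 0.0012, 'az': -6.3}
{'dx': 0.0129, 'dy': -0.0002, 'dz': 0.0011, 'ay': -0.1, 'az': -6.4}
{'dx': 0.0129, 'dy': 0.0013, 'dz': 0.0011, 'ax': -0.1, 'az': -6.3}
```

jog_arm(
  targets=[
    {"dx": 0.0101, "dy": -0.0081, "dz": 0.001, "ax": 0, "ay": 0, "az": -6.3},
    {"dx": 0.0109, "dy": -0.0069, "dz": 0.001, "ax": 0, "ay": 0, "az": -6.3},
    {"dx": 0.0116, "dy": -0.0057, "dz": 0.001, "ax": 0, "ay": 0, "az": -6.4},
    {"dx": 0.0122, "dy": -0.0044, "dz": 0.001, "ax": 0, "ay": 0, "az": -6.3},
    {"dx": 0.0126, "dy": -0.003, "dz": 0.001, "ax": 0, "ay": 0, "az": -6.4},
  ],
)

```text
time: 4.77
eef_pos: [500.1, -214.1, 112.4]
eef_rot: [-0.002, 0.762, 0.648, -0.0]
wrist_force: [1.9, -0.0, -2.7]
opening: 14.2
```

jog_arm(
  targets=[
    {"dx": 0.0128, "dy": -0.0016, "dz": 0.001, "ax": 0, "ay": 0, "az": -6.3},
    {"dx": 0.0129, "dy": 0, "dz": 0.001, "ax": 0, "ay": 0, "az": -6.4},
  ],
)

```text
time: 4.93
eef_pos: [500.9, -186.9, 109.8]
eef_rot: [-0.002, 0.681, 0.732, -0.0]
wrist_force: [-0.2, 0.4, -2.1]
opening: 14.2
```

Run:
```python
from h import *
plan([504.3,-179.2,90],98.1)
a=snap("top","t4");b=snap("side","s4");crop(a,330,110,130,100,6,"t4c");crop(b,270,90,130,100,6,"s4c")
```

```text
t 4.93 p [ 500.9 -186.9  109.8] yaw 94.1 tilt 0.22 F [-0.2  0.4 -2.1] open 14.2
D [  3.4   7.7 -19.8] rv [-0.15 -0.16 -4.  ] n 1
{'dx': 0.0074, 'dy': 0.004, 'dz': 0.0198, 'ax': -0.2, 'ay': -0.2, 'az': -4.0}
```

View pics/t4c.png

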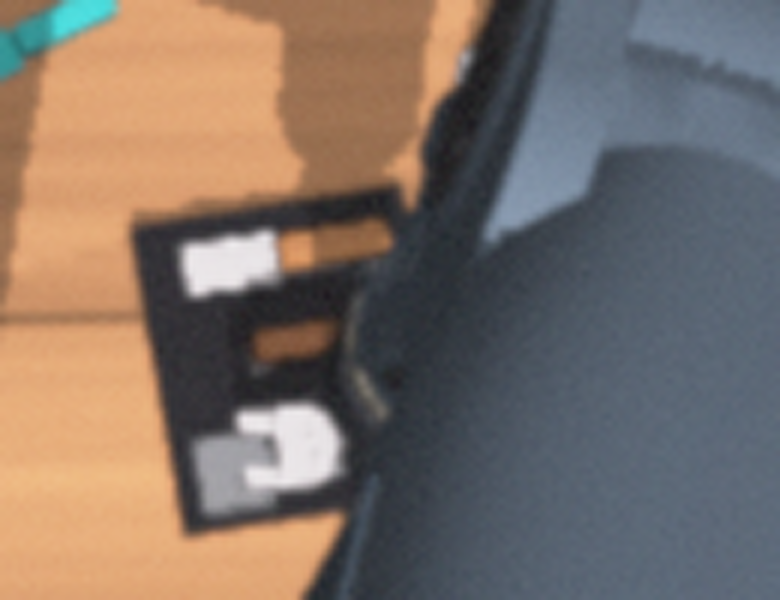

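View pics/s4c.png

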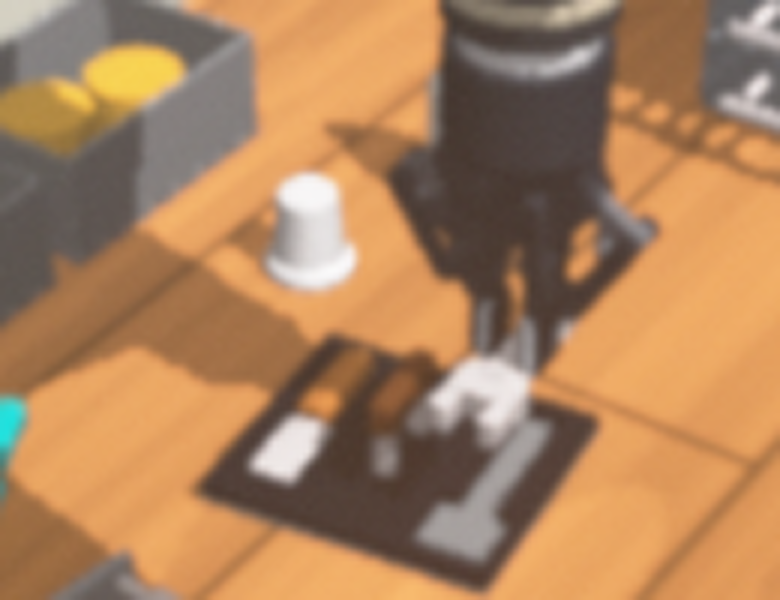

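jog_arm(
  targets=[
    {"dx": 0.0074, "dy": 0.004, "dz": 0.01, "ax": -0.2, "ay": -0.2, "az": -4.0},
    {"dx": 0, "dy": 0, "dz": 0.012, "ax": 0, "ay": 0, "az": 0},
    {"dx": 0, "dy": 0, "dz": 0.012, "ax": 0, "ay": 0, "az": 0},
  ],
)

```text
time: 5.28
eef_pos: [506.2, -179.1, 77.0]
eef_rot: [0.003, 0.657, 0.754, 0.001]
wrist_force: [0.1, 1.1, -2.6]
opening: 14.2
```

Run:
```python
from h import *
plan([504.3,-179.2,65],98.1)
```

```text
t 5.28 p [ 506.2 -179.1   77. ] yaw 97.84 tilt 0.34 F [ 0.1  1.1 -2.6] open 14.2
D [ -1.9  -0.1 -12. ] rv [ 0.29  0.19 -0.26] n 1
{'dx': 0.0002, 'dy': -0.002, 'dz': 0.012, 'ax': 0.3, 'ay': 0.2, 'az': -0.3}
```

jog_arm(
  targets=[
    {"dx": 0, "dy": -0.002, "dz": 0.012, "ax": 0.3, "ay": 0.2, "az": -0.3},
  ],
)

```text
time: 5.37
eef_pos: [504.6, -179.7, 64.6]
eef_rot: [0.0, 0.656, 0.755, 0.0]
wrist_force: [-0.2, 0.5, -1.9]
opening: 14.3
```

Run:
```python
from h import *
plan([504.3,-179.2,55],98.1)
```

```text
t 5.37 p [ 504.6 -179.7   64.6] yaw 98.02 tilt 0.04 F [-0.2  0.5 -1.9] open 14.3
D [-0.3  0.5 -9.6] rv [ 0.03  0.02 -0.08] n 1
{'dx': 0.0005, 'dy': -0.0003, 'dz': 0.0096, 'az': -0.1}
```

jog_arm(
  targets=[
    {"dx": 0.0005, "dy": 0, "dz": 0.009, "ax": 0, "ay": 0, "az": -0.1},
  ],
)

```text
time: 5.45
eef_pos: [504.1, -179.5, 54.4]
eef_rot: [-0.0, 0.656, 0.755, -0.0]
wrist_force: [0.3, 1.0, -3.0]
opening: 14.5
```

Run:
```python
from h import *
a=snap("top","t5");b=snap("side","s5");crop(a,340,130,80,80,8,"t5c");crop(b,290,110,100,90,8,"s5c")
plan([504.3,-179.2,55],98.1)
```

```text
t 5.55 p [ 503.4 -179.2   53.8] yaw 98.03 tilt 0.14 F [ 0.1  0.2 -3.7] open 14.3
D [ 0.9 -0.   1.2] rv [-0.13 -0.05 -0.07] n 1
{'dx': -0.0002, 'dy': 0.0009, 'dz': -0.0012, 'ax': -0.1, 'ay': -0.1, 'az': -0.1}
```

View pics/t5c.png

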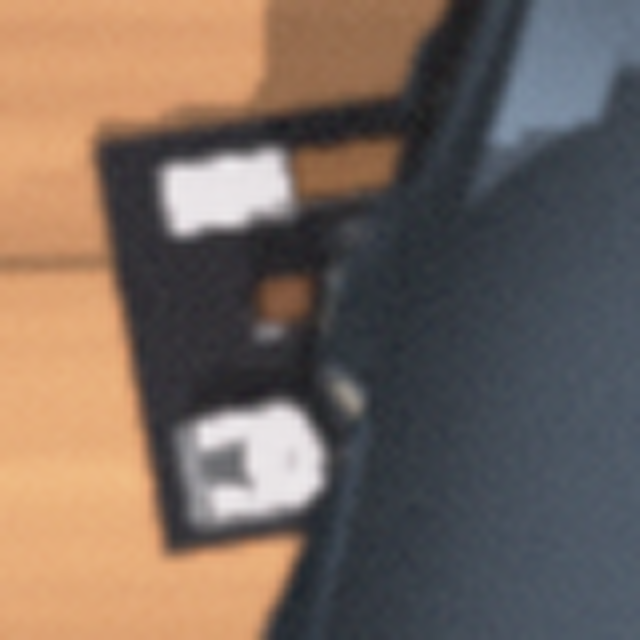

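View pics/s5c.png

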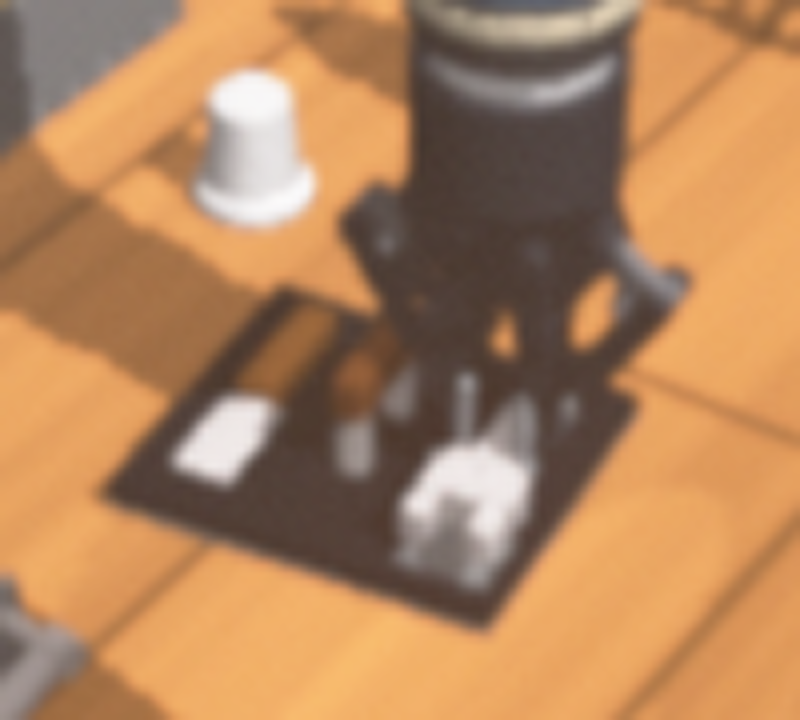

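Run:
```python
from h import *
yawt=np.radians(98.1);ex=np.array([np.cos(yawt),np.sin(yawt)]);ey=np.array([-ex[1],ex[0]]);P0=np.array([504.3,-179.2])
tc=np.array([503.4,-179.2])
a=cv2.imread("pics/t5.png");b=cv2.imread("pics/s5.png")
# predicted pixels of spanner head corners assuming origin under TCP, underside z=20
loc=np.array([[20,-18],[20,18],[52,18],[52,8],[52,-8],[52,-18]])
for n,im,(x,y,s),nm in(("top",a,(345,165,16),"o1"),("side",b,(330,155,16),"o2")):
    w,h=45,30
    big=cv2.resize(im[y:y+h,x:x+w],None,fx=s,fy=s,interpolation=cv2.INTER_CUBIC)
    for z,col in((36,(0,0,255)),(20,(0,255,0))):
        X=np.c_[tc+loc[:,:1]*ex+loc[:,1:]*ey,np.full(6,z)]
        for q in proj(n,X): cv2.circle(big,tuple(np.int32(((q-[x,y])+.5)*s)),3,col,-1)
    # recess corners (tray top z=12)
    rl=np.array([[17.5,-20.5],[17.5,20.5],[54.5,20.5],[54.5,-20.5]])
    X=np.c_[P0+rl[:,:1]*ex+rl[:,1:]*ey,np.full(4,12)]
    for q in proj(n,X): cv2.circle(big,tuple(np.int32(((q-[x,y])+.5)*s)),3,(255,0,0),-1)
    cv2.imwrite(f"pics/{nm}.png",big)
```

```text
(no output)
```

View pics/o1.png

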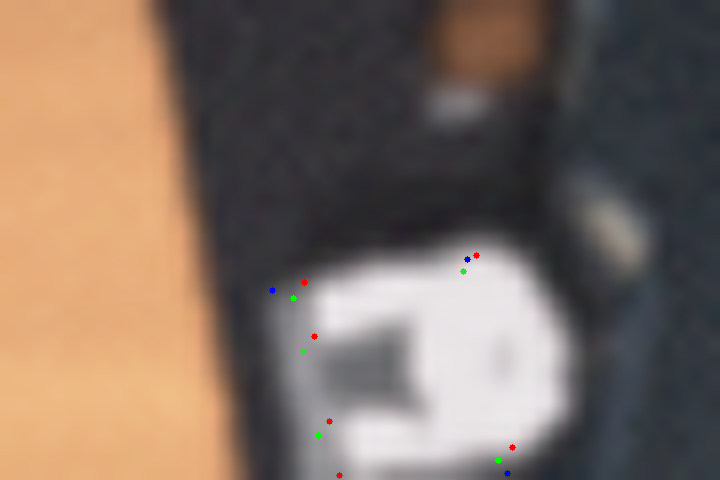

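View pics/o2.png

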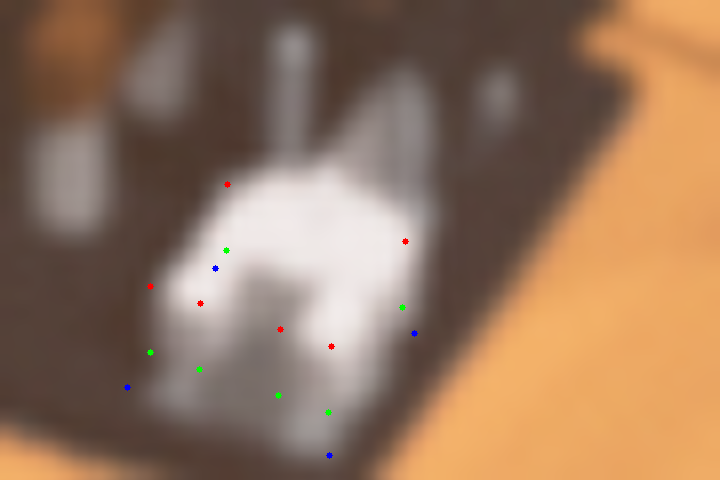

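```bash
cat > ov.py <<'E'
from h import *
def ov(n,im,box,s,sets,nm):
    x,y,w,h=box;big=cv2.resize(im[y:y+h,x:x+w],None,fx=s,fy=s,interpolation=cv2.INTER_CUBIC)
    for X,col in sets:
        q=np.int32((proj(n,X)-[x,y]+.5)*s);cv2.polylines(big,[q],True,col,1)
    cv2.imwrite(f"pics/{nm}.png",big)
def shp(o,yawd,loc,z):
    t=np.radians(yawd);ex=np.array([np.cos(t),np.sin(t)]);ey=np.array([-ex[1],ex[0]]);loc=np.array(loc,float)
    return np.c_[np.array(o)+loc[:,:1]*ex+loc[:,1:]*ey,np.full(len(loc),z)]
POCK=[[-62.5,-10.5],[17.5,-10.5],[17.5,-20.5],[54.5,-20.5],[54.5,20.5],[17.5,20.5],[17.5,10.5],[-62.5,10.5]]
SPAN=[[-60,-8],[20,-8],[20,-18],[52,-18],[52,-8],[34,-8],[34,8],[52,8],[52,18],[20,18],[20,8],[-60,8]]
TRAY=[[-70,-80],[70,-80],[70,80],[-70,80]]
E
python3 - <<'E'
from ov import *
a=cv2.imread("pics/top0.png");b=cv2.imread("pics/side0.png")
P=[504.3,-179.2];T=[557.4,-175.7]
S=[(shp(P,98.1,POCK,12),(0,0,255)),(shp(P,98.1,POCK,5),(0,255,0)),(shp(T,98.1,TRAY,12),(255,0,0))]
ov("top",a,(348,135,62,66),10,S,"o3");ov("side",b,(300,140,74,54),10,S,"o4")
E
```

```text
(no output)
```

View pics/o3.png

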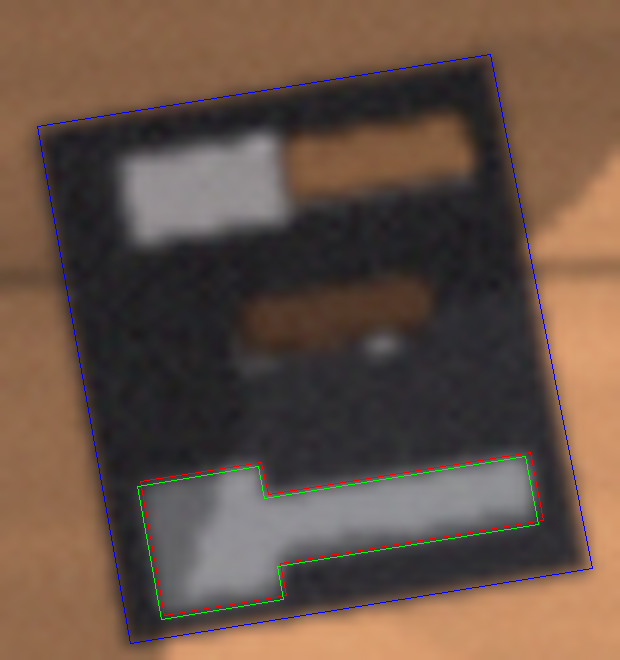

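View pics/o4.png

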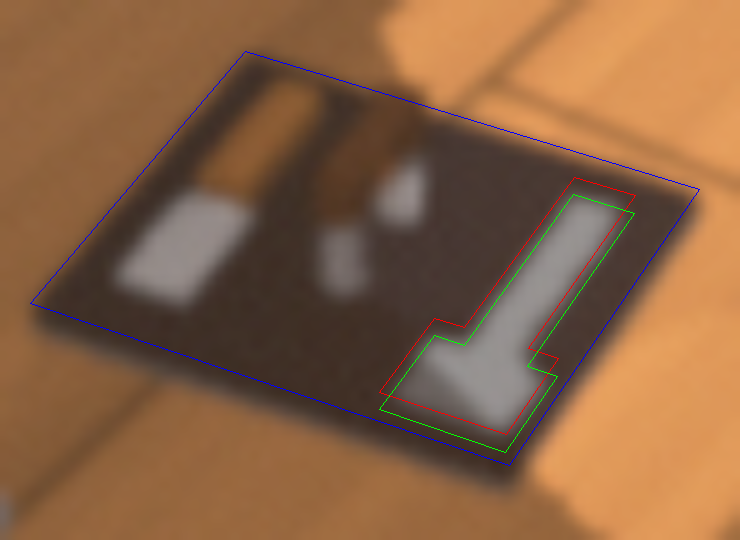

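Run:
```python
from ov import *
a=cv2.imread("pics/t5.png");b=cv2.imread("pics/s5.png")
P=[503.4,-179.2]
S=[(shp(P,98.1,SPAN,36),(0,0,255)),(shp(P,98.1,SPAN,20),(0,200,0))]
ov("top",a,(350,165,40,40),16,S,"o5");ov("side",b,(330,155,45,35),16,S,"o6")
```

```text
(no output)
```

View pics/o5.png

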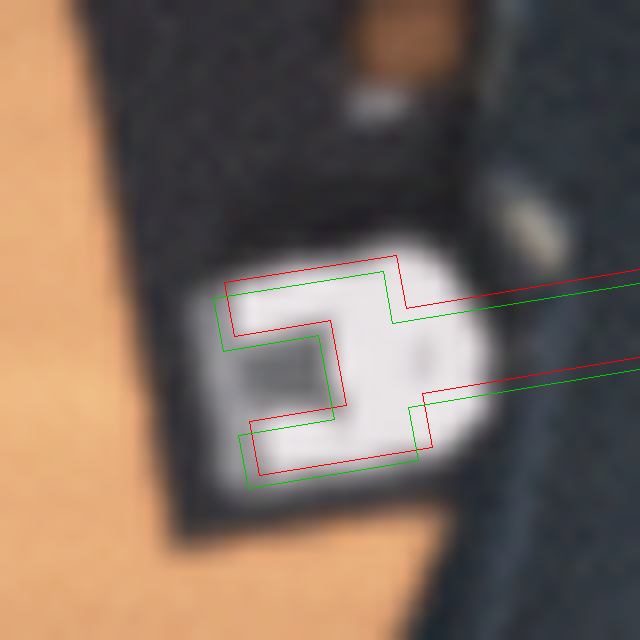

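View pics/o6.png

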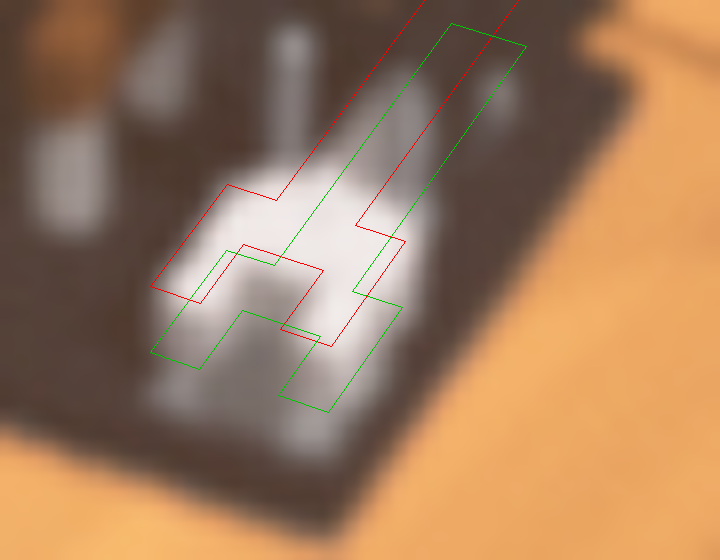

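Run:
```python
from ov import *
a=255-cv2.imread("pics/top0.png");b=255-cv2.imread("pics/side0.png")
P=np.array([504.3,-179.2]);t=np.radians(98.1);ex=np.array([np.cos(t),np.sin(t)]);ey=np.array([-ex[1],ex[0]])
loc=np.array([[-62.5,-10.5],[17.5,-10.5],[17.5,10.5],[-62.5,10.5]])
for n,im in(("top",a),("side",b)):
    q=proj(n,shp(P,98.1,loc,8))
    E=edges(n,im,q,3.2,f0=.12,f1=.8)
    # edges: -y side (far wall), front(dummy), +y side, rear
    zs=[5,5,12,12] if n=="top" else [5,12,12,5]
    for i,w in enumerate(plane_edges(n,E,zs)):
        print(n,i,"x %.1f y %.1f"%((w[0]-P)@ex,(w[0]-P)@ey),"ang",np.degrees(np.arctan2(w[1][1],w[1][0])).round(1),w[2].round(2))
# recess lateral/front
loc=np.array([[17.5,-20.5],[54.5,-20.5],[54.5,20.5],[17.5,20.5]])
for n,im in(("top",a),("side",b)):
    E=edges(n,im,proj(n,shp(P,98.1,loc,8)),3.2,f0=.2,f1=.8)
    for i,w in enumerate(plane_edges(n,E,[5,5,12,5] if n=="top" else [5,12,12,5])):
        print("rec",n,i,"x %.1f y %.1f"%((w[0]-P)@ex,(w[0]-P)@ey),"ang",np.degrees(np.arctan2(w[1][1],w[1][0])).round(1),w[2].round(2))
```

```text
top 0 x -26.4 y -11.1 ang -82.2 0.1
top 1 x 18.7 y -0.9 ang -99.3 0.67
top 2 x -18.5 y 9.3 ang -82.9 0.14
top 3 x -60.6 y 1.2 ang -177.2 0.1
side 0 x -30.5 y -10.1 ang -82.4 0.1
side 1 x 24.4 y 2.1 ang -89.2 0.45
side 2 x -21.2 y 10.6 ang -82.6 0.06
side 3 x -63.0 y -0.8 ang -166.1 0.14
rec top 0 x 35.0 y -20.9 ang -80.1 0.13
rec top 1 x 53.9 y 0.4 ang -170.8 0.17
rec top 2 x 36.0 y 18.7 ang -84.6 0.06
rec top 3 x 15.8 y 1.3 ang -175.6 0.35
rec side 0 x 31.8 y -20.3 ang -83.1 0.12
rec side 1 x 54.9 y 0.3 ang -162.2 0.14
rec side 2 x 39.7 y 20.3 ang -84.1 0.13
rec side 3 x 15.2 y -2.1 ang -179.0 0.36
```

Run:
```python
from h import *
plan([505.6,-178.4,49],97.8)
```

```text
t 5.55 p [ 503.4 -179.2   53.8] yaw 98.03 tilt 0.14 F [ 0.1  0.2 -3.7] open 14.3
D [ 2.2  0.8 -4.8] rv [-0.13 -0.05  0.23] n 1
{'dx': 0.0004, 'dy': 0.0023, 'dz': 0.0048, 'ax': -0.1, 'ay': -0.1, 'az': 0.2}
```

jog_arm(
  targets=[
    {"dx": 0.0005, "dy": 0.0023, "dz": 0.0048, "ax": -0.1, "ay": -0.1, "az": 0.2},
  ],
)

```text
time: 5.63
eef_pos: [506.0, -178.9, 49.5]
eef_rot: [0.001, 0.658, 0.753, -0.0]
wrist_force: [0.9, -0.2, -3.1]
opening: 14.2
```

Run:
```python
from ov import *
a=snap("top","t6");b=snap("side","s6")
plan([505.6,-178.4,45],97.8)
o,p,R=state();P=p[:2];z=p[2]-34
S=[(shp(P,97.9,SPAN,z+16),(0,0,255)),(shp(P,97.9,SPAN,z),(0,200,0)),(shp([504.6,-179.2],98,POCK,12),(255,0,0))]
ov("top",a,(350,165,40,40),16,S,"o7");ov("side",b,(330,155,45,35),16,S,"o8")
```

```text
t 5.73 p [ 505.7 -178.4   48.6] yaw 97.78 tilt 0.06 F [-0.4 -0.  -1.8] open 14.0
D [-0.1 -0.  -3.6] rv [-0.04  0.04 -0.02] n 1
{'dy': -0.0001, 'dz': 0.0036}
```

View pics/o7.png

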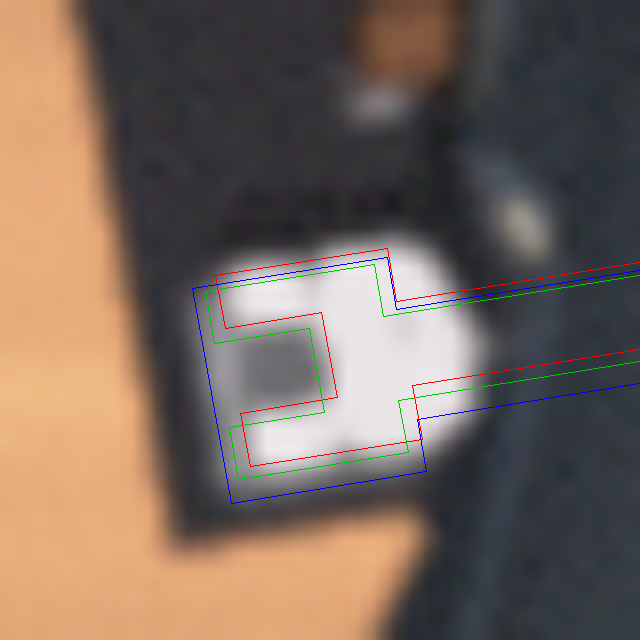

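View pics/o8.png

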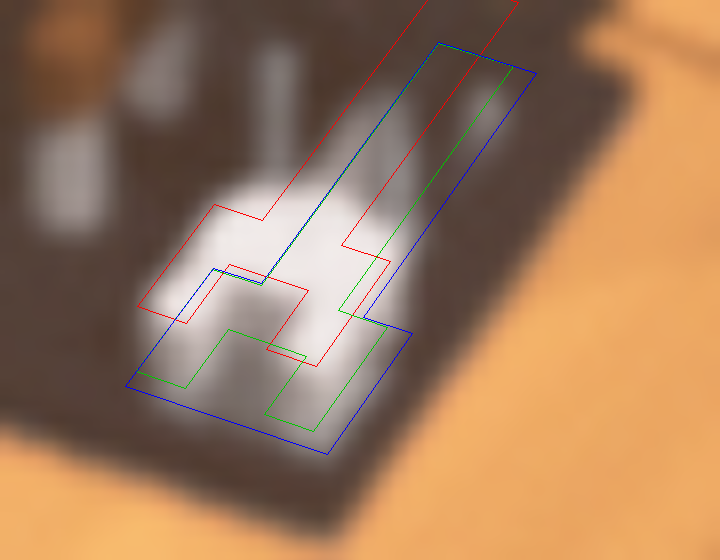

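jog_arm(
  targets=[
    {"dx": 0, "dy": 0, "dz": 0.0045, "ax": 0, "ay": 0, "az": 0},
  ],
)

```text
time: 5.82
eef_pos: [506.4, -178.7, 44.8]
eef_rot: [0.001, 0.658, 0.753, -0.0]
wrist_force: [-0.3, 0.7, -3.0]
opening: 14.3
```

Run:
```python
from ov import *
plan([505.6,-178.4,41],97.8)
```

```text
t 5.82 p [ 506.4 -178.7   44.8] yaw 97.76 tilt 0.09 F [-0.3  0.7 -3. ] open 14.3
D [-0.8  0.3 -3.8] rv [ 0.04  0.08 -0.04] n 1
{'dx': 0.0004, 'dy': -0.0008, 'dz': 0.0038, 'ay': 0.1}
```

jog_arm(
  targets=[
    {"dx": 0.0004, "dy": -0.0008, "dz": 0.0035, "ax": 0, "ay": 0.1, "az": 0},
  ],
)

```text
time: 5.9
eef_pos: [505.9, -178.5, 41.3]
eef_rot: [0.0, 0.658, 0.753, 0.001]
wrist_force: [-0.3, -0.2, -3.0]
opening: 14.3
```

Run:
```python
from ov import *
a=snap("top","t9");b=snap("side","s9");crop(a,350,165,40,40,16,"t9c");crop(b,330,155,45,35,16,"s9c")
plan([505.6,-178.4,40],97.8)
```

```text
t 6.0 p [ 505.3 -178.3   41. ] yaw 97.75 tilt 0.04 F [-0.5  0.3 -2.8] open 14.2
D [ 0.3 -0.1 -1. ] rv [ 0.02 -0.04 -0.05] n 1
{'dx': -0.0001, 'dy': 0.0003, 'dz': 0.001}
```

View pics/t9c.png

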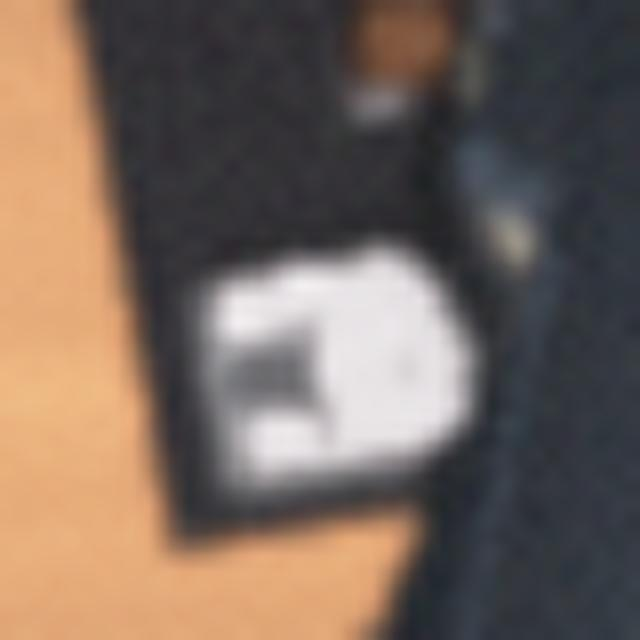

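View pics/s9c.png

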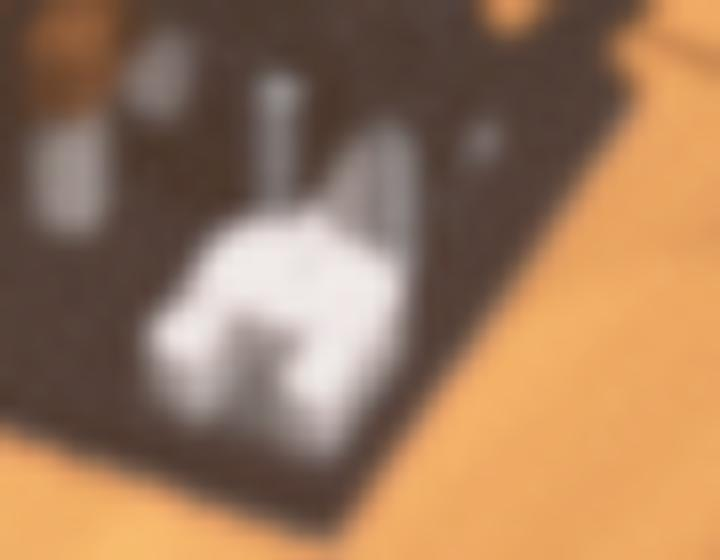

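jog_arm(
  targets=[
    {"dx": 0, "dy": 0, "dz": 0.001, "ax": 0, "ay": 0, "az": 0},
  ],
)

```text
time: 6.08
eef_pos: [505.4, -178.4, 40.2]
eef_rot: [0.0, 0.658, 0.753, 0.0]
wrist_force: [0.7, 1.0, -2.7]
opening: 14.1
```

jog_arm(
  targets=[
    {"dx": 0, "dy": 0, "dz": 0.0, "ax": 0, "ay": 0, "az": 0},
    {"dx": 0, "dy": 0, "dz": 0.0, "ax": 0, "ay": 0, "az": 0},
  ],
  jaw=0.72,
)

```text
time: 6.25
eef_pos: [505.8, -178.5, 40.6]
eef_rot: [0.0, 0.658, 0.753, 0.001]
wrist_force: [0.1, 0.4, -0.1]
opening: 24.2
```

Run:
```python
from ov import *
plan([505.6,-178.4,60],97.8)
a=snap("top","t10");b=snap("side","s10");crop(a,350,165,40,40,16,"t9c");crop(b,330,155,45,35,16,"s9c")
```

```text
t 6.25 p [ 505.8 -178.5   40.6] yaw 97.75 tilt 0.09 F [ 0.1  0.4 -0.1] open 24.2
D [-0.2  0.1 19.4] rv [ 0.09  0.   -0.05] n 1
{'dx': 0.0001, 'dy': -0.0001, 'dz': -0.0194, 'ax': 0.1, 'az': -0.1}
```

View pics/s9c.png

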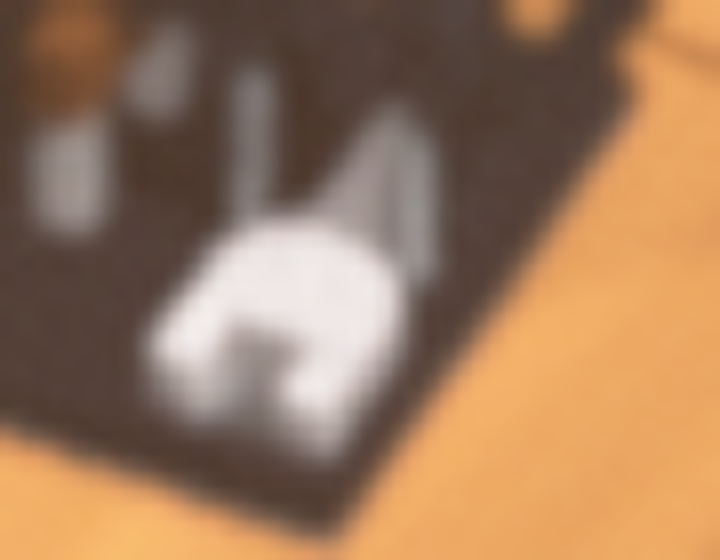

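jog_arm(
  targets=[
    {"dx": 0, "dy": 0, "dz": -0.01, "ax": 0, "ay": 0, "az": 0},
    {"dx": 0, "dy": 0, "dz": -0.025, "ax": 0, "ay": 0, "az": 0},
    {"dx": 0, "dy": 0, "dz": -0.03, "ax": 0, "ay": 0, "az": 0},
    {"dx": 0, "dy": 0, "dz": -0.03, "ax": 0, "ay": 0, "az": 0},
  ],
)

```text
time: 6.68
eef_pos: [502.2, -177.3, 135.3]
eef_rot: [-0.004, 0.658, 0.753, -0.001]
wrist_force: [-0.0, 0.6, 0.0]
opening: 24.1
```

Run:
```python
from ov import *
plan([557.4,-175.7,110],98.0)
a=snap("top","t11");b=snap("side","s11");crop(a,345,130,80,80,8,"t11c");crop(b,290,120,100,80,8,"s11c")
```

```text
t 6.68 p [ 502.2 -177.3  135.3] yaw 97.75 tilt 0.52 F [-0.   0.6  0. ] open 24.1
D [ 55.2   1.6 -25.3] rv [-0.44 -0.27 -0.25] n 2
{'dx': -0.003, 'dy': 0.0276, 'dz': 0.0124, 'ax': -0.2, 'ay': -0.1, 'az': -0.1}
{'dx': -0.003, 'dy': 0.0275, 'dz': 0.0125, 'ax': -0.2, 'ay': -0.2, 'az': -0.2}
```

View pics/s11c.png

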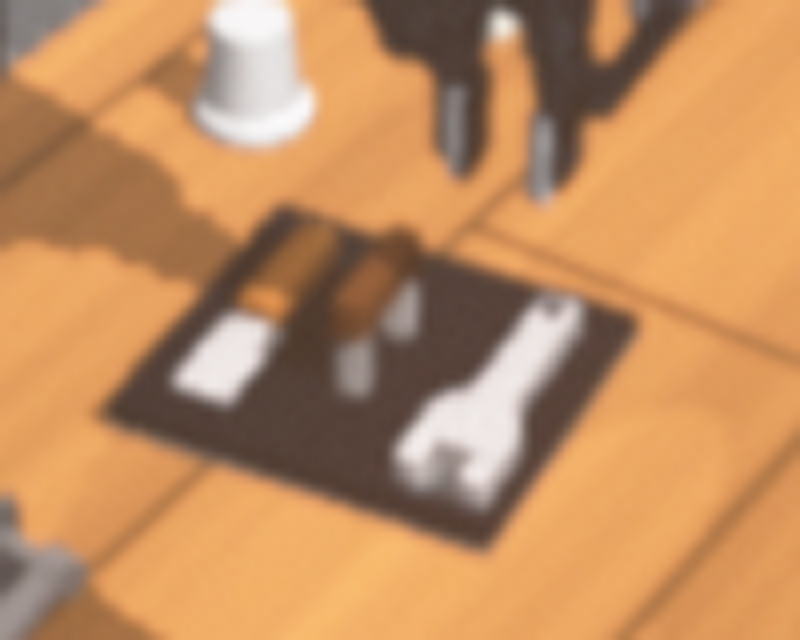

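View pics/t11c.png

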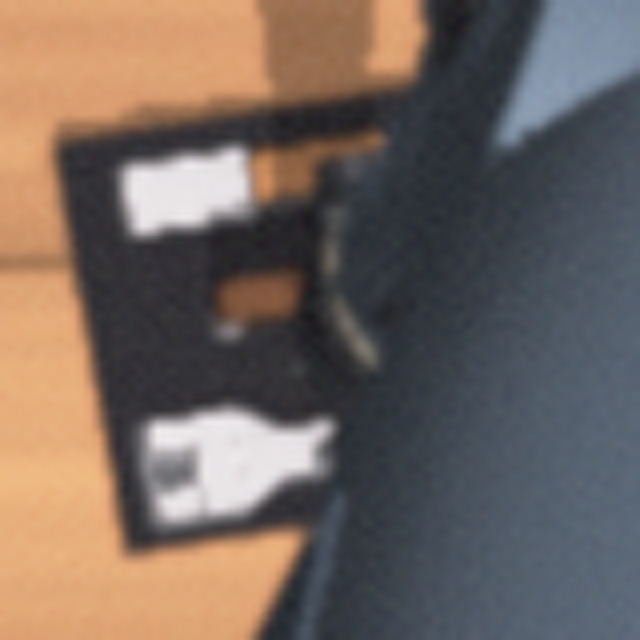

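Run:
```python
from ov import *
a=cv2.imread("pics/t11.png");b=cv2.imread("pics/s11.png")
P=[504.6,-179.2]
S=[(shp(P,98,SPAN,21),(0,0,255)),(shp(P,98,POCK,12),(255,0,0)),(shp([557.4,-175.7],98.1,TRAY,12),(0,255,0))]
ov("side",b,(322,150,54,42),14,S,"o12")
```

```text
(no output)
```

View pics/o12.png

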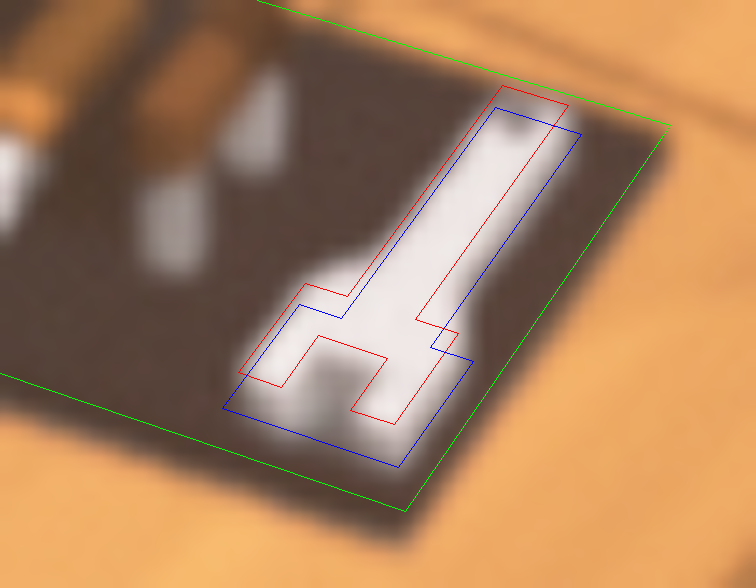

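Run:
```python
from ov import *
print(ray("top",[[381.3,166.1]],55))
S=[(shp([557.4,-175.7],98.1,[[-27,-7],[27,-7],[27,7],[-27,7]],58),(0,0,255)),(shp([557.4,-175.7],98.1,[[-27,-7],[27,-7],[27,7],[-27,7]],38),(0,255,0))]
ov("top",cv2.imread("pics/top0.png"),(362,155,40,24),18,S,"o13");ov("side",cv2.imread("pics/side0.png"),(320,140,35,30),18,S,"o14")
```

```text
[[ 556.49358662 -175.8391393    55.        ]]
```

View pics/o13.png

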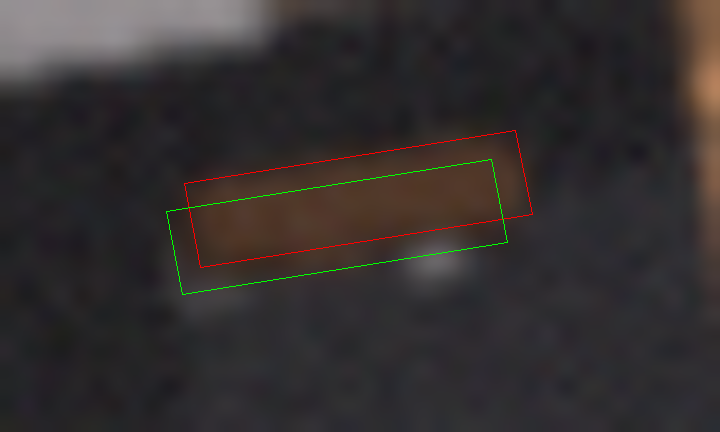

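View pics/o14.png

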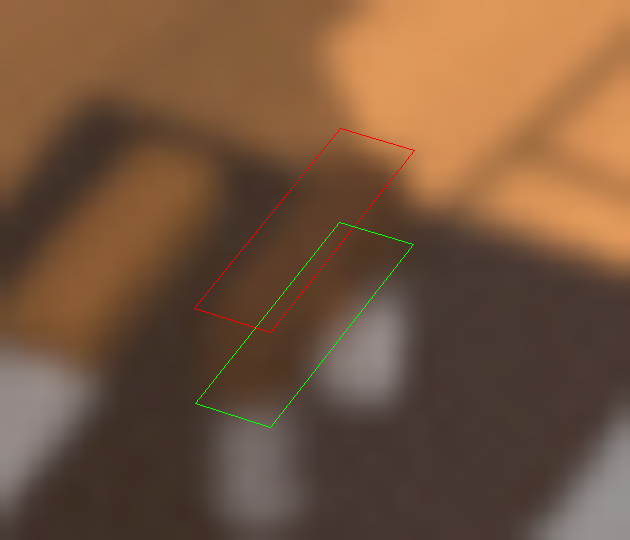

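jog_arm(
  targets=[
    {"dx": -0.003, "dy": 0.0276, "dz": 0.006, "ax": -0.2, "ay": -0.1, "az": -0.1},
    {"dx": -0.003, "dy": 0.027, "dz": 0.008, "ax": -0.2, "ay": -0.2, "az": -0.2},
  ],
  jaw=0.5,
)

```text
time: 6.95
eef_pos: [559.0, -177.6, 130.0]
eef_rot: [0.006, 0.657, 0.754, 0.002]
wrist_force: [0.8, -0.6, -0.2]
opening: 42.3
```

Run:
```python
from ov import *
plan([557.4,-175.7,85],98.0)
```

```text
t 6.95 p [ 559.  -177.6  130. ] yaw 97.93 tilt 0.76 F [ 0.8 -0.6 -0.2] open 42.3
D [ -1.6   1.9 -45. ] rv [ 0.64  0.4  -0.07] n 2
{'dx': 0.0012, 'dy': -0.0009, 'dz': 0.0225, 'ax': 0.3, 'ay': 0.2}
{'dx': 0.0011, 'dy': -0.0008, 'dz': 0.0225, 'ax': 0.3, 'ay': 0.2, 'az': -0.1}
```

jog_arm(
  targets=[
    {"dx": 0.0012, "dy": -0.001, "dz": 0.0225, "ax": 0.4, "ay": 0.2, "az": 0},
    {"dx": 0.001, "dy": -0.001, "dz": 0.0225, "ax": 0.3, "ay": 0.2, "az": 0},
  ],
)

```text
time: 7.12
eef_pos: [564.5, -176.7, 88.3]
eef_rot: [0.005, 0.656, 0.755, 0.002]
wrist_force: [-0.4, -0.7, -0.5]
opening: 42.6
```

Run:
```python
from ov import *
plan([557.4,-175.7,54],98.0)
```

```text
t 7.12 p [ 564.5 -176.7   88.3] yaw 98.0 tilt 0.64 F [-0.4 -0.7 -0.5] open 42.6
D [ -7.1   1.  -34.3] rv [0.57 0.29 0.01] n 1
{'dx': 0.0021, 'dy': -0.0072, 'dz': 0.0342, 'ax': 0.6, 'ay': 0.3}
```

jog_arm(
  targets=[
    {"dx": 0.002, "dy": -0.0072, "dz": 0.003, "ax": 0.6, "ay": 0.3, "az": 0},
  ],
)

```text
time: 7.2
eef_pos: [556.8, -175.2, 82.6]
eef_rot: [-0.002, 0.656, 0.755, -0.001]
wrist_force: [-0.3, -0.1, -0.1]
opening: 42.6
```

Run:
```python
from ov import *
plan([557.4,-175.7,54],98.0)
```

```text
t 7.2 p [ 556.8 -175.2   82.6] yaw 98.04 tilt 0.19 F [-0.3 -0.1 -0.1] open 42.6
D [  0.6  -0.5 -28.6] rv [-0.17 -0.09  0.04] n 1
{'dx': -0.0006, 'dy': 0.0007, 'dz': 0.0286, 'ax': -0.2, 'ay': -0.1}
```

jog_arm(
  targets=[
    {"dx": -0.0006, "dy": 0.0005, "dz": 0.014, "ax": -0.2, "ay": -0.1, "az": 0},
  ],
)

```text
time: 7.28
eef_pos: [556.9, -175.7, 69.7]
eef_rot: [0.0, 0.656, 0.755, 0.0]
wrist_force: [1.1, -0.2, 1.2]
opening: 42.6
```

Run:
```python
from ov import *
plan([557.4,-175.7,54],98.0)
```

```text
t 7.28 p [ 556.9 -175.7   69.7] yaw 98.05 tilt 0.02 F [ 1.1 -0.2  1.2] open 42.6
D [  0.5  -0.  -15.7] rv [0.01 0.01 0.05] n 1
{'dx': -0.0001, 'dy': 0.0005, 'dz': 0.0157, 'az': 0.1}
```

jog_arm(
  targets=[
    {"dx": 0, "dy": 0.0003, "dz": 0.013, "ax": 0, "ay": 0, "az": 0},
  ],
)

```text
time: 7.37
eef_pos: [556.5, -175.6, 56.6]
eef_rot: [-0.0, 0.656, 0.755, -0.0]
wrist_force: [-0.7, -0.1, 0.7]
opening: 42.4
```

jog_arm(
  targets=[
    {"dx": 0, "dy": 0, "dz": 0.0, "ax": 0, "ay": 0, "az": 0},
  ],
)

```text
time: 7.45
eef_pos: [554.6, -175.2, 55.2]
eef_rot: [-0.002, 0.656, 0.755, -0.001]
wrist_force: [0.5, -0.7, -0.4]
opening: 42.5
```

Run:
```python
from ov import *
plan([557.4,-175.7,54],98.0)
```

```text
t 7.45 p [ 554.6 -175.2   55.2] yaw 98.04 tilt 0.25 F [ 0.5 -0.7 -0.4] open 42.5
D [ 2.8 -0.5 -1.2] rv [-0.23 -0.1   0.04] n 1
{'dx': -0.0009, 'dy': 0.0027, 'dz': 0.0012, 'ax': -0.2, 'ay': -0.1}
```

jog_arm(
  targets=[
    {"dx": -0.0009, "dy": 0.0027, "dz": 0.001, "ax": -0.2, "ay": -0.1, "az": 0},
  ],
  jaw=0.7,
  newtons=40,
)

```text
time: 7.53
eef_pos: [556.7, -175.6, 54.9]
eef_rot: [-0.001, 0.656, 0.755, -0.0]
wrist_force: [-0.2, -0.2, 0.2]
opening: 32.2
```

jog_arm(
  targets=[
    {"dx": 0, "dy": 0, "dz": 0.0, "ax": 0, "ay": 0, "az": 0},
  ],
)

```text
time: 7.62
eef_pos: [556.8, -175.7, 55.6]
eef_rot: [-0.0, 0.656, 0.755, -0.0]
wrist_force: [0.5, -0.2, 0.4]
opening: 25.7
```

Run:
```python
from ov import *
plan([557.4,-175.7,54],98.0)
```

```text
t 7.62 p [ 556.8 -175.7   55.6] yaw 98.03 tilt 0.06 F [ 0.5 -0.2  0.4] open 25.7
D [ 0.6  0.  -1.6] rv [-0.06 -0.01  0.03] n 1
{'dx': -0.0001, 'dy': 0.0006, 'dz': 0.0016, 'ax': -0.1}
```

jog_arm(
  targets=[
    {"dx": 0, "dy": 0.0005, "dz": 0.0015, "ax": 0, "ay": 0, "az": 0},
    {"dx": 0, "dy": 0, "dz": 0, "ax": 0, "ay": 0, "az": 0},
  ],
  jaw=1,
  newtons=50,
)

```text
time: 7.78
eef_pos: [557.9, -175.9, 55.9]
eef_rot: [0.0, 0.656, 0.755, 0.0]
wrist_force: [-0.2, 0.2, -8.8]
opening: 12.9
```

jog_arm(
  targets=[
    {"dx": 0, "dy": 0, "dz": 0, "ax": 0, "ay": 0, "az": 0},
  ],
)

```text
time: 7.87
eef_pos: [557.5, -175.8, 55.9]
eef_rot: [0.0, 0.656, 0.755, 0.0]
wrist_force: [-0.1, -0.0, -7.8]
opening: 13.2
```

Run:
```python
from ov import *
plan([488.2,-74,54],82.8)
```

```text
t 7.87 p [ 557.5 -175.8   55.9] yaw 98.02 tilt 0.02 F [-0.1 -0.  -7.8] open 13.2
D [-69.3 101.8  -1.9] rv [2.000e-02 1.000e-02 1.522e+01] n 4
{'dx': 0.0276, 'dy': -0.0136, 'dz': 0.0005, 'az': 3.8}
{'dx': 0.0267, 'dy': -0.0154, 'dz': 0.0005, 'az': 3.8}
{'dx': 0.0256, 'dy': -0.0172, 'dz': 0.0004, 'az': 3.8}
{'dx': 0.0244, 'dy': -0.0188, 'dz': 0.0005, 'az': 3.8}
```

jog_arm(
  targets=[
    {"dx": 0, "dy": 0, "dz": -0.003, "ax": 0, "ay": 0, "az": 0},
    {"dx": 0.007, "dy": -0.003, "dz": 0, "ax": 0, "ay": 0, "az": 1},
    {"dx": 0.013, "dy": -0.006, "dz": 0, "ax": 0, "ay": 0, "az": 1.9},
    {"dx": 0.013, "dy": -0.007, "dz": 0, "ax": 0, "ay": 0, "az": 1.9},
    {"dx": 0.013, "dy": -0.008, "dz": 0, "ax": 0, "ay": 0, "az": 1.9},
  ],
)

```text
time: 8.28
eef_pos: [528.3, -133.1, 58.0]
eef_rot: [-0.001, 0.701, 0.713, -0.001]
wrist_force: [1.0, -0.1, -7.8]
opening: 13.3
```

Run:
```python
from ov import *
plan([488.2,-74,58],82.8,maxs=18)
```

```text
t 8.28 p [ 528.3 -133.1   58. ] yaw 90.95 tilt 0.14 F [ 1.  -0.1 -7.8] open 13.3
D [-40.1  59.1   0. ] rv [-0.13  0.05  8.15] n 4
{'dx': 0.0149, 'dy': -0.0098, 'az': 2.0}
{'dx': 0.0146, 'dy': -0.0103, 'az': 2.0}
{'dx': 0.0142, 'dy': -0.0108, 'ax': -0.1, 'az': 2.1}
{'dx': 0.0139, 'dy': -0.0113, 'ay': 0.1, 'az': 2.0}
```

jog_arm(
  targets=[
    {"dx": 0.0145, "dy": -0.0098, "dz": 0, "ax": 0, "ay": 0, "az": 2.0},
    {"dx": 0.0142, "dy": -0.0103, "dz": 0, "ax": 0, "ay": 0, "az": 2.0},
    {"dx": 0.012, "dy": -0.0108, "dz": 0, "ax": 0, "ay": 0, "az": 2.0},
    {"dx": 0.008, "dy": -0.008, "dz": 0, "ax": 0, "ay": 0, "az": 1.8},
  ],
)

```text
time: 8.62
eef_pos: [486.9, -80.4, 57.3]
eef_rot: [-0.002, 0.751, 0.661, -0.002]
wrist_force: [0.5, 0.1, -8.6]
opening: 13.4
```

Run:
```python
from ov import *
plan([488.2,-74,58],82.8,maxs=18)
a=snap("top","t15");b=snap("side","s15");crop(a,250,120,130,110,6,"t15c");crop(b,220,120,160,130,5,"s15c")
```

```text
t 8.62 p [486.9 -80.4  57.3] yaw 82.71 tilt 0.38 F [ 0.5  0.1 -8.6] open 13.4
D [1.3 6.4 0.7] rv [-0.37  0.04 -0.09] n 1
{'dx': 0.0065, 'dy': 0.0005, 'dz': -0.0007, 'ax': -0.4, 'az': -0.1}
```

View pics/t15c.png

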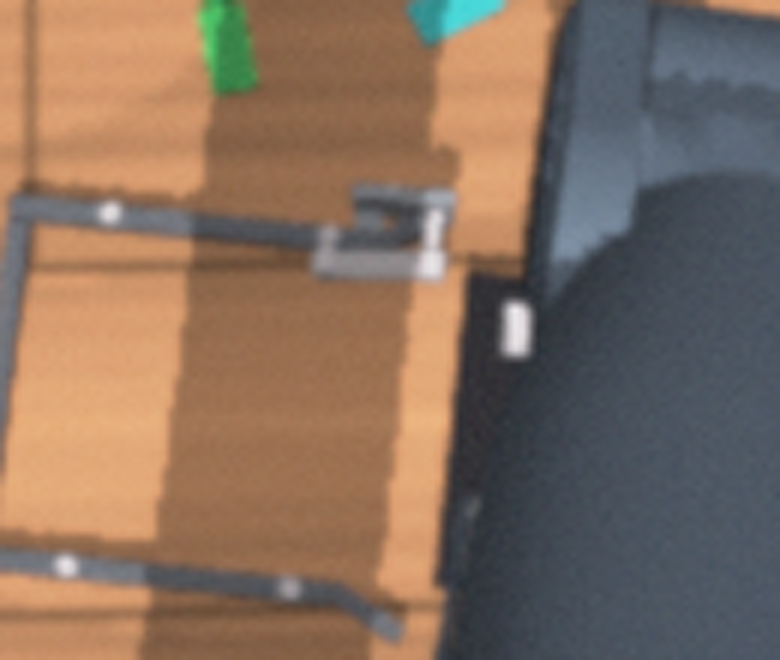

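View pics/s15c.png

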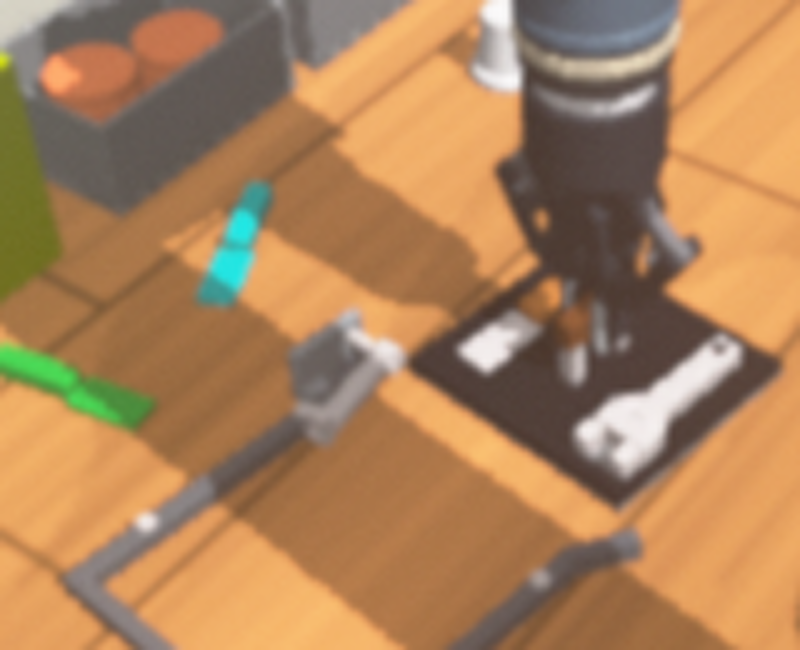

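```bash
cat >> ov.py <<'E'
RO=np.array([515.1,139.3]);ry=np.radians(82.8);RX=np.array([np.cos(ry),np.sin(ry)]);RY=np.array([-RX[1],RX[0]])
def rk(p): p=np.asarray(p)[...,:2]-RO;return np.stack([p@RX,p@RY],-1)
def rw(x,y): return RO+x*RX+y*RY
E
python3 - <<'E'
from ov import *
p=np.array([[468,272],[437,582]])/6+[250,120]-.5
W=ray("top",p,13);print(rk(W).round(1), np.degrees(np.arctan2(*(W[0]-W[1])[1::-1])))
im=cv2.imread("pics/t15.png")
E=edges("top",im,[[326.5,167.5],[323.3,215],[333,215],[333,167.5]],4,f0=.1,f1=.9)[0]
w=plane_edges("top",[E],[2])[0];print(rk(w[0]),np.degrees(np.arctan2(w[1][1],w[1][0])),w[2])
# side corners: left-far (412,368), front-near (620,505), right (780,365)
p=np.array([[412,366],[620,500],[780,362]])/5+[220,120]-.5
print(rk(ray("side",p,14)).round(1))
o,P,R=state();print("tcp rack",rk(P).round(1))
plan([*rw(-150,0),57],82.8,maxs=15)
E
```

```text
[[-152.7  -77.9]
 [-153.3   78.6]] -6.995474357084138
[-151.84313318    2.63995886] -7.304984049318183 0.09928572235413499
[[-146.6  -69. ]
 [-149.3   84.6]
 [-288.    83.6]]
tcp rack [-221.2    1.2]
t 8.72 p [486.2 -80.1  57.3] yaw 82.81 tilt 0.44 F [ 0.4  0.3 -8.4] open 13.0
D [10.1 70.5 -0.3] rv [-0.44  0.03  0.01] n 5
{'dx': 0.0142, 'dy': 0.0002, 'ax': -0.1}
{'dx': 0.0143, 'dy': 0.0002, 'dz': 0.0001, 'ax': -0.1}
{'dx': 0.0142, 'dy': 0.0003, 'ax': -0.1}
{'dx': 0.0143, 'dy': 0.0002, 'dz': 0.0001, 'ax': -0.1}
{'dx': 0.0142, 'dy': 0.0003}
```

jog_arm(
  targets=[
    {"dx": 0.01, "dy": 0.0005, "dz": 0.0005, "ax": -0.4, "ay": 0, "az": 0},
    {"dx": 0.014, "dy": 0.0003, "dz": 0.0005, "ax": 0, "ay": 0, "az": 0},
    {"dx": 0.014, "dy": 0.0003, "dz": 0, "ax": 0, "ay": 0, "az": 0},
  ],
)

```text
time: 8.97
eef_pos: [492.4, -43.4, 56.6]
eef_rot: [0.001, 0.751, 0.661, -0.001]
wrist_force: [0.8, -0.2, -8.6]
opening: 13.3
```

Run:
```python
from ov import *
o,P,R=state();print("tcp rack",rk(P).round(1))
plan([*rw(-130,0.3),56],82.8,maxs=15)
```

```text
tcp rack [-184.1   -0.4]
t 8.97 p [492.4 -43.4  56.6] yaw 82.73 tilt 0.13 F [ 0.8 -0.2 -8.6] open 13.3
D [ 6.1 53.7 -0.6] rv [ 0.03  0.12 -0.07] n 4
{'dx': 0.0135, 'dy': -0.0002, 'dz': 0.0001}
{'dx': 0.0135, 'dy': -0.0002, 'dz': 0.0001}
{'dx': 0.0135, 'dy': -0.0002, 'dz': 0.0001, 'ay': 0.1}
{'dx': 0.0136, 'dy': -0.0002, 'dz': 0.0002, 'az': -0.1}
```

jog_arm(
  targets=[
    {"dx": 0.012, "dy": -0.0004, "dz": 0.0004, "ax": 0, "ay": 0.1, "az": 0},
    {"dx": 0.012, "dy": 0, "dz": 0.0003, "ax": 0, "ay": 0, "az": 0},
  ],
)

```text
time: 9.13
eef_pos: [495.7, -18.3, 55.8]
eef_rot: [0.001, 0.75, 0.661, 0.0]
wrist_force: [-1.0, -0.1, -9.1]
opening: 13.2
```

Run:
```python
from ov import *
o,P,R=state();print("tcp rack",rk(P).round(1))
plan([*rw(-100,0.3),56],82.8,maxs=15)
a=snap("top","t16");b=snap("side","s16");crop(a,250,120,130,110,6,"t16c");crop(b,220,140,140,110,5,"s16c")
```

```text
tcp rack [-158.8   -0.5]
t 9.13 p [495.7 -18.3  55.8] yaw 82.73 tilt 0.06 F [-1.  -0.1 -9.1] open 13.2
D [ 6.5 58.4  0.2] rv [ 0.05  0.03 -0.07] n 4
{'dx': 0.0147, 'dy': -0.0002, 'dz': -0.0001}
{'dx': 0.0147, 'dy': -0.0002}
{'dx': 0.0147, 'dy': -0.0002, 'dz': -0.0001}
{'dx': 0.0147, 'dy': -0.0003, 'ax': 0.1, 'az': -0.1}
```

View pics/t16c.png

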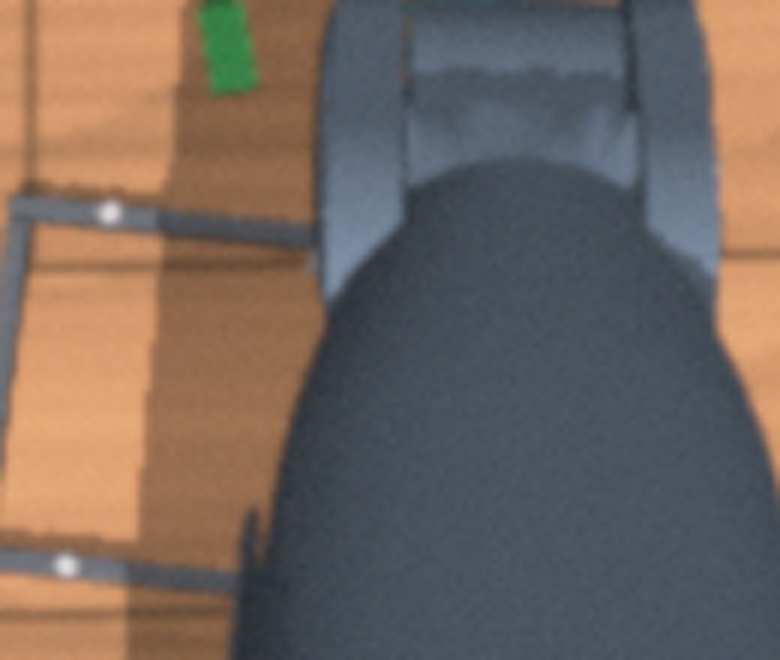

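View pics/s16c.png

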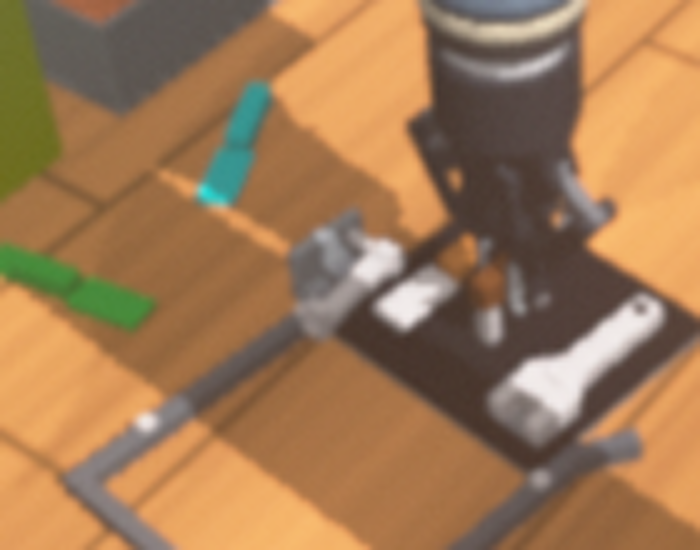

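jog_arm(
  targets=[
    {"dx": 0.012, "dy": 0.0, "dz": 0.0006, "ax": 0, "ay": 0, "az": 0},
    {"dx": 0.012, "dy": 0, "dz": 0.0006, "ax": 0, "ay": 0, "az": 0},
  ],
)

```text
time: 9.4
eef_pos: [498.1, 1.3, 55.5]
eef_rot: [0.004, 0.751, 0.66, -0.004]
wrist_force: [-3.1, -10.2, 7.2]
opening: 13.4
```

Run:
```python
from ov import *
o,P,R=state();print("tcp rack",rk(P).round(1))
plan([*rw(-100,0.3),55],82.8,maxs=15)
```

```text
tcp rack [-139.    -0.4]
t 9.4 p [498.1   1.3  55.5] yaw 82.63 tilt 0.69 F [ -3.1 -10.2   7.2] open 13.4
D [ 4.2 38.8 -0.5] rv [ 0.06  0.69 -0.17] n 3
{'dx': 0.013, 'dy': -0.0003, 'ay': 0.2, 'az': -0.1}
{'dx': 0.013, 'dy': -0.0002, 'ay': 0.2}
{'dx': 0.013, 'dy': -0.0003, 'dz': 0.0001, 'ax': 0.1, 'ay': 0.3, 'az': -0.1}
```

Run:
```python
from ov import *
b=snap("side","s17");crop(b,230,150,110,90,7,"s17c")
```

```text
(no output)
```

View pics/s17c.png

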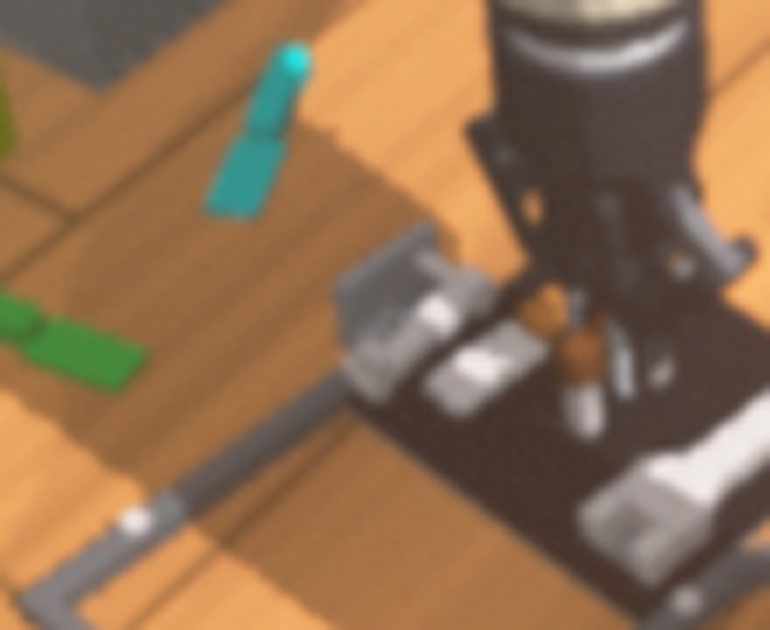

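jog_arm(
  targets=[
    {"dx": 0.01, "dy": -0.0003, "dz": -0.0003, "ax": 0, "ay": 0.4, "az": -0.1},
    {"dx": 0.01, "dy": 0, "dz": -0.0003, "ax": 0, "ay": 0, "az": 0},
  ],
)

```text
time: 9.62
eef_pos: [501.4, 22.3, 56.4]
eef_rot: [0.002, 0.75, 0.661, -0.0]
wrist_force: [0.4, 0.2, -8.9]
opening: 13.6
```

Run:
```python
from ov import *
o,P,R=state();print("tcp rack",rk(P).round(1),o["wrist_torque"].round(2))
plan([*rw(-80,0.3),55.5],82.8,maxs=15)
```

```text
tcp rack [-117.8   -1.1] [-0.14 -0.05  0.03]
t 9.62 p [501.4  22.3  56.4] yaw 82.75 tilt 0.23 F [ 0.4  0.2 -8.9] open 13.6
D [ 3.3 37.7 -0.9] rv [ 0.15  0.18 -0.05] n 3
{'dx': 0.0126, 'dy': -0.0005, 'dz': 0.0003, 'ay': 0.1}
{'dx': 0.0126, 'dy': -0.0005, 'dz': 0.0003, 'ax': 0.1}
{'dx': 0.0126, 'dy': -0.0004, 'dz': 0.0002, 'ay': 0.1}
```

jog_arm(
  targets=[
    {"dx": 0.012, "dy": -0.0006, "dz": 0.0002, "ax": 0, "ay": 0.1, "az": 0},
    {"dx": 0.012, "dy": -0.0005, "dz": 0.0, "ax": 0, "ay": 0.1, "az": 0},
    {"dx": 0.012, "dy": -0.0002, "dz": 0, "ax": 0, "ay": 0, "az": 0},
  ],
)

```text
time: 9.87
eef_pos: [504.9, 60.2, 55.7]
eef_rot: [0.0, 0.751, 0.661, 0.001]
wrist_force: [-0.0, -0.4, -8.3]
opening: 13.1
```

Run:
```python
from ov import *
o,P,R=state();print("tcp rack",rk(P).round(1),o["wrist_torque"].round(2))
plan([*rw(-40,0.3),56],82.8,maxs=15)
b=snap("side","s18");crop(b,230,150,110,90,7,"s18c")
```

```text
tcp rack [-79.8   0.3] [-0.12 -0.07  0.03]
t 9.87 p [504.9  60.2  55.7] yaw 82.68 tilt 0.12 F [-0.  -0.4 -8.3] open 13.1
D [ 4.9 39.4  0.3] rv [ 0.11 -0.04 -0.12] n 3
{'dx': 0.0133, 'dz': -0.0001}
{'dx': 0.0132, 'dy': -0.0001, 'dz': -0.0001, 'ax': 0.1, 'az': -0.1}
{'dx': 0.0133, 'dz': -0.0001}
```

View pics/s18c.png

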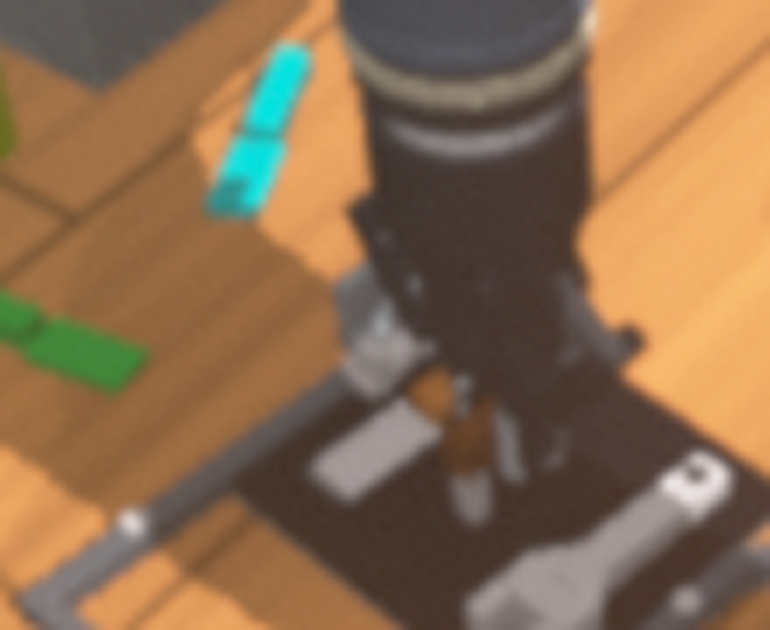

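jog_arm(
  targets=[
    {"dx": 0.013, "dy": 0, "dz": 0, "ax": 0, "ay": 0, "az": 0},
    {"dx": 0.013, "dy": 0, "dz": 0.0, "ax": 0, "ay": 0, "az": -0.1},
    {"dx": 0.013, "dy": 0, "dz": 0, "ax": 0, "ay": 0, "az": 0},
  ],
)

```text
time: 10.17
eef_pos: [509.7, 103.3, 55.4]
eef_rot: [0.0, 0.75, 0.662, 0.0]
wrist_force: [0.2, -2.5, -5.2]
opening: 13.6
```

Run:
```python
from ov import *
o,P,R=state();print("tcp rack",rk(P).round(1),o["wrist_torque"].round(2))
plan([*rw(-12,0.3),55.5],82.8,maxs=12)
```

```text
tcp rack [-36.4   0.8] [-0.55  0.13  0.01]
t 10.17 p [509.7 103.3  55.4] yaw 82.9 tilt 0.06 F [ 0.2 -2.5 -5.2] open 13.6
D [ 3.5 24.1  0.1] rv [ 0.06 -0.01  0.1 ] n 3
{'dx': 0.0081, 'dy': 0.0002}
{'dx': 0.0082, 'dy': 0.0002, 'az': 0.1}
{'dx': 0.0081, 'dy': 0.0001, 'dz': -0.0001, 'ax': 0.1}
```

jog_arm(
  targets=[
    {"dx": 0.009, "dy": 0.0003, "dz": 0, "ax": 0, "ay": 0, "az": 0.1},
    {"dx": 0.009, "dy": 0, "dz": 0.0, "ax": 0, "ay": 0, "az": 0},
  ],
)

```text
time: 10.33
eef_pos: [512.4, 123.6, 55.4]
eef_rot: [0.001, 0.75, 0.662, 0.0]
wrist_force: [-1.2, -2.4, -4.8]
opening: 13.0
```

jog_arm(
  targets=[
    {"dx": 0.004, "dy": 0, "dz": 0, "ax": 0, "ay": 0, "az": 0},
  ],
)

```text
time: 10.42
eef_pos: [513.1, 129.0, 55.4]
eef_rot: [0.001, 0.749, 0.662, 0.0]
wrist_force: [-0.8, -3.3, -3.5]
opening: 13.2
```

Run:
```python
from ov import *
o,P,R=state();print("tcp rack",rk(P).round(1),o["wrist_torque"].round(2))
plan([*rw(-2,0.3),55.5],82.8,maxs=12)
a=snap("top","t19");b=snap("side","s19");crop(b,220,160,100,80,8,"s19c");crop(a,230,130,110,100,6,"t19c")
```

```text
tcp rack [-10.4   0.7] [-0.65  0.14  0.04]
t 10.42 p [513.1 129.   55.4] yaw 82.96 tilt 0.08 F [-0.8 -3.3 -3.5] open 13.2
D [1.5 8.3 0.1] rv [0.08 0.03 0.16] n 1
{'dx': 0.0084, 'dy': 0.0005, 'dz': -0.0001, 'ax': 0.1, 'az': 0.2}
```

View pics/s19c.png

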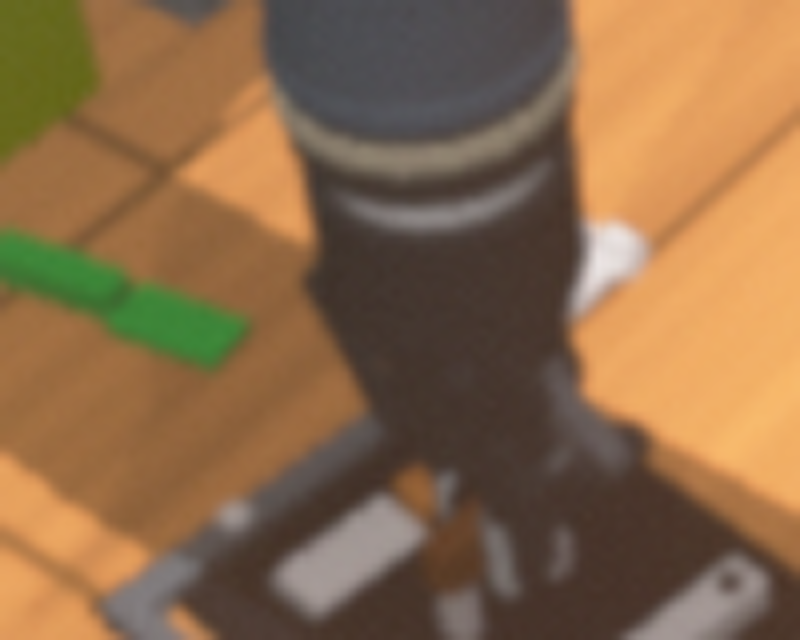

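View pics/t19c.png

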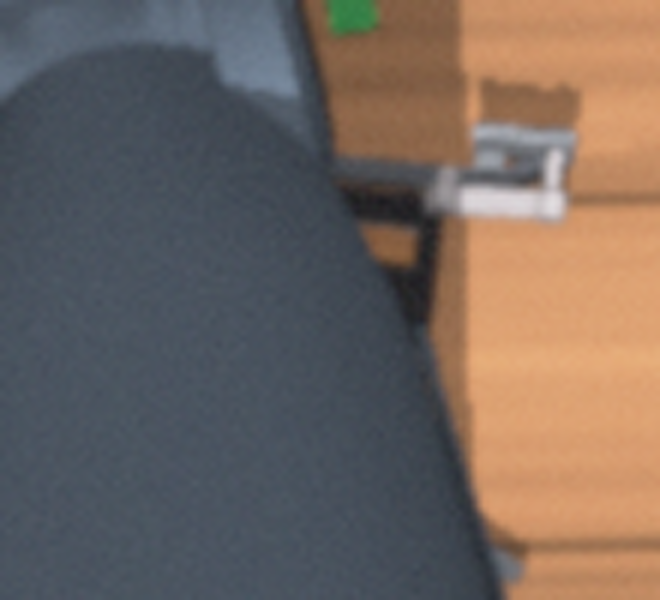

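jog_arm(
  targets=[
    {"dx": 0.005, "dy": 0.0003, "dz": 0, "ax": 0, "ay": 0, "az": 0.1},
  ],
)

```text
time: 10.6
eef_pos: [513.7, 133.3, 55.4]
eef_rot: [0.001, 0.75, 0.662, 0.0]
wrist_force: [-0.7, -2.5, -6.3]
opening: 13.5
```

jog_arm(
  targets=[
    {"dx": 0.002, "dy": 0, "dz": 0, "ax": 0, "ay": 0, "az": 0},
  ],
)

```text
time: 10.68
eef_pos: [514.1, 135.5, 55.4]
eef_rot: [0.001, 0.75, 0.662, 0.0]
wrist_force: [0.3, -1.3, -4.0]
opening: 13.1
```

jog_arm(
  targets=[
    {"dx": 0.002, "dy": 0, "dz": 0, "ax": 0, "ay": 0, "az": 0},
  ],
)

```text
time: 10.77
eef_pos: [514.3, 137.1, 55.4]
eef_rot: [0.001, 0.75, 0.661, -0.0]
wrist_force: [-0.7, -1.7, -4.7]
opening: 13.5
```

Run:
```python
from ov import *
o,P,R=state();print("tcp rack",rk(P).round(1),o["wrist_torque"].round(2))
plan([*rw(0,0.3),55.5],82.8,maxs=12)
```

```text
tcp rack [-2.2  0.5] [-0.4   0.15  0.04]
t 10.77 p [514.3 137.1  55.4] yaw 82.81 tilt 0.08 F [-0.7 -1.7 -4.7] open 13.5
D [0.5 2.2 0.1] rv [0.06 0.06 0.01] n 1
{'dx': 0.0022, 'dy': 0.0002, 'dz': -0.0001, 'ax': 0.1, 'ay': 0.1}
```

jog_arm(
  targets=[
    {"dx": 0.002, "dy": 0, "dz": 0, "ax": 0, "ay": 0, "az": 0},
  ],
)

```text
time: 10.85
eef_pos: [514.7, 138.1, 55.5]
eef_rot: [0.002, 0.75, 0.661, -0.001]
wrist_force: [1.2, -14.3, 0.7]
opening: 13.0
```

jog_arm(
  targets=[
    {"dx": 0.002, "dy": 0, "dz": 0, "ax": 0, "ay": 0, "az": 0},
  ],
)

```text
time: 10.93
eef_pos: [514.7, 138.1, 55.6]
eef_rot: [0.003, 0.751, 0.661, -0.002]
wrist_force: [-2.7, -14.7, 1.7]
opening: 13.0
```

jog_arm(
  targets=[
    {"dx": 0.002, "dy": 0, "dz": 0, "ax": 0, "ay": 0, "az": 0},
  ],
)

```text
time: 11.02
eef_pos: [514.7, 138.3, 55.8]
eef_rot: [0.005, 0.751, 0.66, -0.003]
wrist_force: [-0.9, -10.8, 1.3]
opening: 13.2
```

Run:
```python
from ov import *
o,P,R=state();print("tcp rack",rk(P).round(1),o["wrist_torque"].round(2))
plan([*rw(0,0.3),55.5],82.8,maxs=12)
a=snap("top","t20");crop(a,260,130,80,60,9,"t20c")
```

```text
tcp rack [-1.1  0.3] [-2.    0.4   0.49]
t 11.02 p [514.7 138.3  55.8] yaw 82.65 tilt 0.66 F [ -0.9 -10.8   1.3] open 13.2
D [ 0.1  1.1 -0.3] rv [ 0.13  0.65 -0.15] n 1
{'dx': 0.0011, 'dz': 0.0003, 'ax': 0.1, 'ay': 0.6, 'az': -0.1}
```

View pics/t20c.png

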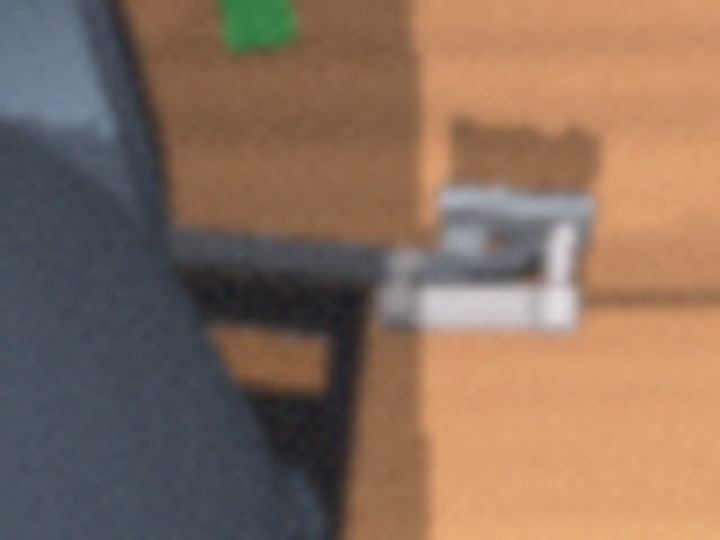

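jog_arm(
  targets=[
    {"dx": 0.0, "dy": 0, "dz": 0, "ax": 0, "ay": 0.6, "az": -0.1},
  ],
)

```text
time: 11.15
eef_pos: [514.3, 137.6, 55.8]
eef_rot: [0.001, 0.751, 0.661, -0.0]
wrist_force: [-1.5, -0.2, -9.6]
opening: 13.0
```

jog_arm(
  targets=[
    {"dx": 0.0, "dy": 0, "dz": 0, "ax": 0, "ay": 0, "az": 0},
    {"dx": 0.0, "dy": 0, "dz": 0, "ax": 0, "ay": 0, "az": 0},
    {"dx": 0.0, "dy": 0, "dz": 0, "ax": 0, "ay": 0, "az": 0},
  ],
  jaw=0.6,
)

```text
time: 11.4
eef_pos: [515.8, 137.7, 57.2]
eef_rot: [0.002, 0.751, 0.66, 0.002]
wrist_force: [0.1, 0.9, -0.5]
opening: 34.1
```

Run:
```python
from ov import *
o,P,R=state();print("tcp rack",rk(P).round(1),o["wrist_torque"].round(2))
plan([*rw(-1,0.3),75],82.8,maxs=12)
```

```text
tcp rack [-1.5 -0.9] [0.01 0.06 0.06]
t 11.4 p [515.8 137.7  57.2] yaw 82.64 tilt 0.27 F [ 0.1  0.9 -0.5] open 34.1
D [-1.1  0.7 17.8] rv [ 0.27 -0.02 -0.16] n 2
{'dx': 0.0003, 'dy': -0.0006, 'dz': -0.0089, 'ax': 0.1, 'az': -0.1}
{'dx': 0.0002, 'dy': -0.0005, 'dz': -0.0089, 'ax': 0.2, 'az': -0.1}
```

jog_arm(
  targets=[
    {"dx": 0, "dy": -0.0005, "dz": -0.01, "ax": 0.1, "ay": 0, "az": 0},
    {"dx": 0, "dy": -0.0005, "dz": -0.02, "ax": 0.1, "ay": 0, "az": 0},
    {"dx": 0, "dy": -0.0005, "dz": -0.03, "ax": 0, "ay": 0, "az": 0},
    {"dx": 0, "dy": 0, "dz": -0.035, "ax": 0, "ay": 0, "az": 0},
    {"dx": 0, "dy": 0, "dz": -0.035, "ax": 0, "ay": 0, "az": 0},
  ],
)

```text
time: 11.82
eef_pos: [511.8, 138.1, 186.6]
eef_rot: [-0.002, 0.751, 0.66, -0.003]
wrist_force: [1.3, 0.4, -0.0]
opening: 34.1
```

jog_arm(
  targets=[
    {"dx": -0.035, "dy": 0, "dz": -0.02, "ax": 0, "ay": 0, "az": 0},
    {"dx": -0.035, "dy": 0, "dz": -0.02, "ax": 0, "ay": 0, "az": 0},
    {"dx": -0.035, "dy": 0, "dz": -0.02, "ax": 0, "ay": 0, "az": 0},
    {"dx": -0.035, "dy": 0, "dz": 0, "ax": 0, "ay": 0, "az": 0},
    {"dx": -0.035, "dy": 0, "dz": 0, "ax": 0, "ay": 0, "az": 0},
  ],
)

```text
time: 12.23
eef_pos: [495.6, -33.6, 260.4]
eef_rot: [0.003, 0.747, 0.664, 0.007]
wrist_force: [1.0, -0.4, -0.7]
opening: 34.0
```

jog_arm(
  targets=[
    {"dx": -0.035, "dy": 0, "dz": 0, "ax": 0, "ay": 0, "az": 0},
    {"dx": -0.035, "dy": 0, "dz": 0, "ax": 0, "ay": 0, "az": 0},
    {"dx": -0.035, "dy": 0, "dz": 0, "ax": 0, "ay": 0, "az": 0},
    {"dx": -0.035, "dy": 0, "dz": 0, "ax": 0, "ay": 0, "az": 0},
    {"dx": -0.02, "dy": 0, "dz": 0, "ax": 0, "ay": 0, "az": 0},
  ],
)

```text
time: 12.65
eef_pos: [477.4, -201.6, 264.8]
eef_rot: [0.009, 0.747, 0.664, 0.011]
wrist_force: [0.7, 0.4, -0.1]
opening: 34.2
```

Run:
```python
from ov import *
a=snap("top","t21");b=snap("side","s21");crop(a,235,135,105,90,7,"t21c");crop(b,220,160,130,110,6,"s21c")
```

```text
(no output)
```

View pics/t21.png

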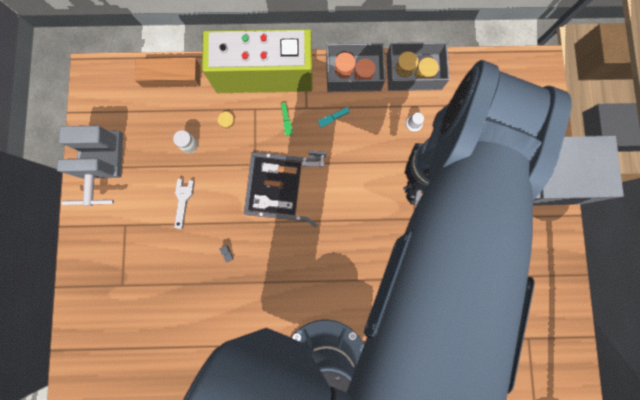

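View pics/s21c.png

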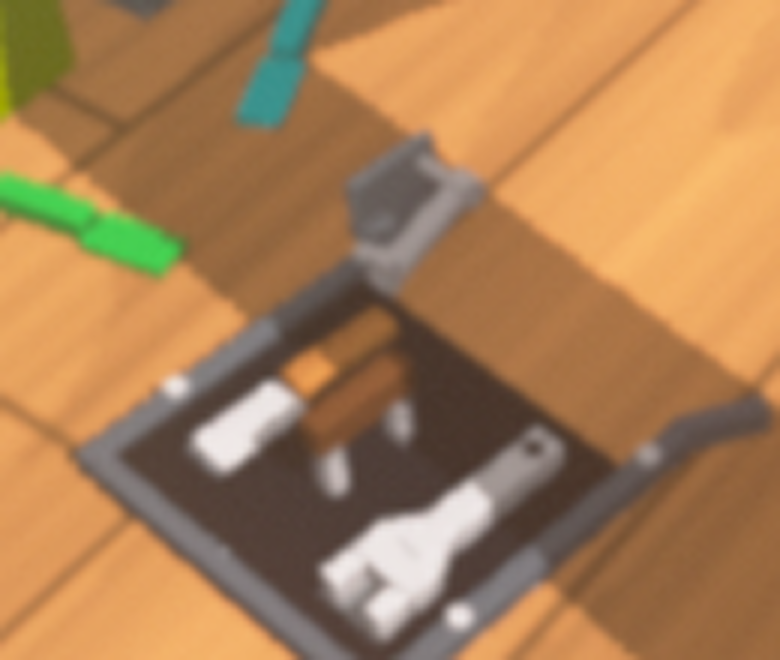

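View pics/t21c.png

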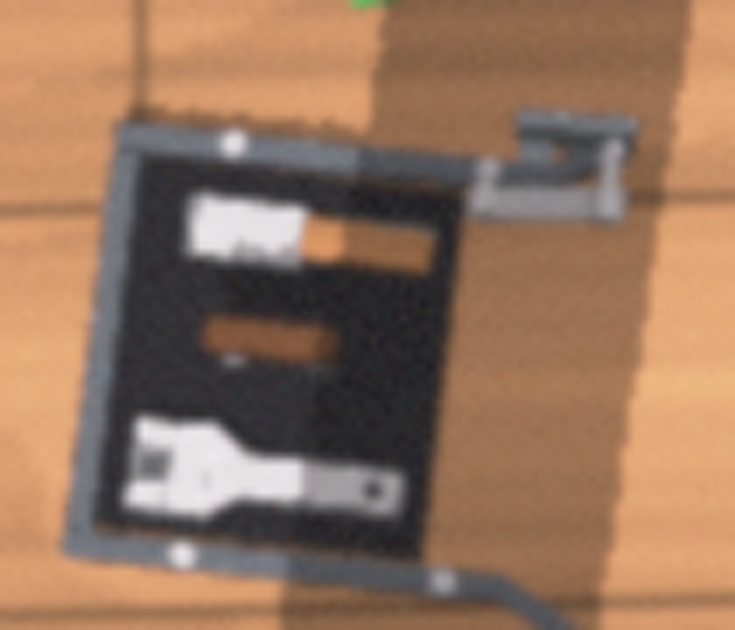

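Run:
```python
from ov import *
A=[cv2.imread(f"pics/{f}.png") for f in("side0","s16","s21")]
cv2.imwrite("pics/cmp.png",np.hstack([cv2.resize(i[178:218,268:308],None,fx=6,fy=6,interpolation=cv2.INTER_CUBIC) for i in A]))
A=[cv2.imread(f"pics/{f}.png") for f in("top0","t21","t19")]
cv2.imwrite("pics/cmp2.png",np.hstack([cv2.resize(i[145:175,295:335],None,fx=6,fy=6,interpolation=cv2.INTER_CUBIC) for i in A]))
im=cv2.imread("pics/t21.png")
q=proj("top",[[*rw(70,-80),12],[*rw(-70,-80),12],[*rw(-70,80),12],[*rw(70,80),12]])
E=edges("top",im,q,4,f0=.3,f1=.8)[1];w=plane_edges("top",[E],[12])[0];print("rear edge rack x",rk(w[0]),np.degrees(np.arctan2(w[1][1],w[1][0])),w[2])
print(proj("side",[[*rw(-76,-75.5),2],[*rw(-76,-75.5),12],[*rw(-132,-75.5),26]]),proj("top",[[*rw(-76,-75.5),2],[*rw(-132,-75.5),26]]))
```

```text
rear edge rack x [-72.48432829   8.52917098] -7.795216736559248 0.12182585349911461
[[282.27211576 207.98822364]
 [281.9006115  205.49430761]
 [296.26401546 191.25627973]] [[302.15677536 163.82318   ]
 [320.60835292 163.8814838 ]]
```

View pics/cmp.png

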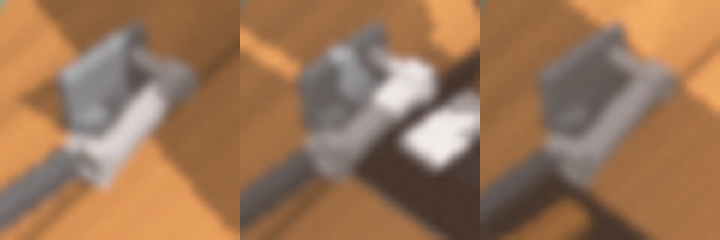

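View pics/cmp2.png

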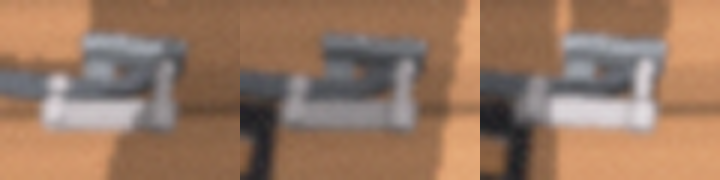

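Run:
```python
from ov import *
names=["side0","s16","s17","s21"]
T=[]
for f in names:
    im=cv2.imread(f"pics/{f}.png")
    c=cv2.resize(im[185:215,272:304],None,fx=12,fy=12,interpolation=cv2.INTER_CUBIC)
    X=[ [*rw(-76,-69),2],[*rw(-132,-69),26],[*rw(-132,-82),26],[*rw(-76,-82),2]]
    # lifted 0.18 rad about hinge
    ph=0.18;L=[]
    for y in(-69,-82):
        dx,dz=56,-24;L.append([*rw(-132+dx*np.cos(ph)-dz*np.sin(ph),y),26+dx*np.sin(ph)+dz*np.cos(ph)])
    for S,col in((X,(0,0,255)),([X[1],L[0],L[1],X[2]],(0,255,0))):
        q=np.int32((proj("side",S)-[272,185]+.5)*12);cv2.polylines(c,[q],True,col,1)
    T.append(c)
cv2.imwrite("pics/cmp3.png",np.vstack([np.hstack(T[:2]),np.hstack(T[2:])])[:, :])
print(T[0].shape)
```

```text
(360, 384, 3)
```

```bash
python3 -c "
import cv2;i=cv2.imread('pics/cmp3.png');cv2.imwrite('pics/cmp4.png',cv2.resize(i,(640,600)))"
```

```text
(no output)
```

View pics/cmp4.png

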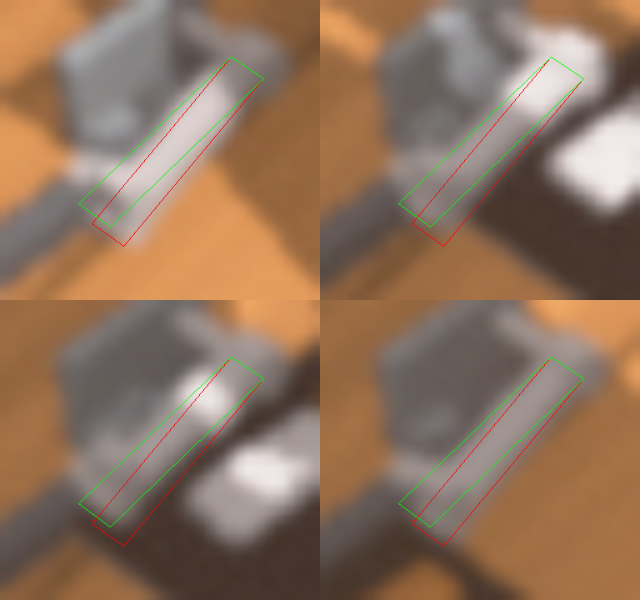

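Run:
```python
from ov import *
a=cv2.imread("pics/t21.png");b=cv2.imread("pics/s21.png")
O=rw(0,0)-1.2*RX;P=O+4*RX+53*RY
S=[(shp(P,82.8,SPAN,21),(0,0,255)),(shp(P,82.8,POCK,12),(255,0,0)),(shp(O,82.8,TRAY,12),(0,255,0))]
ov("side",b,(230,195,100,75),7,S,"o21");ov("top",a,(240,145,70,80),7,S,"o22")
import cv2
x=cv2.imread("pics/o21.png");y=cv2.imread("pics/o22.png");cv2.imwrite("pics/o23.png",cv2.resize(np.hstack([x[:525],cv2.resize(y,(460,525))]),(800,361)))
```

```text
(no output)
```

View pics/o23.png

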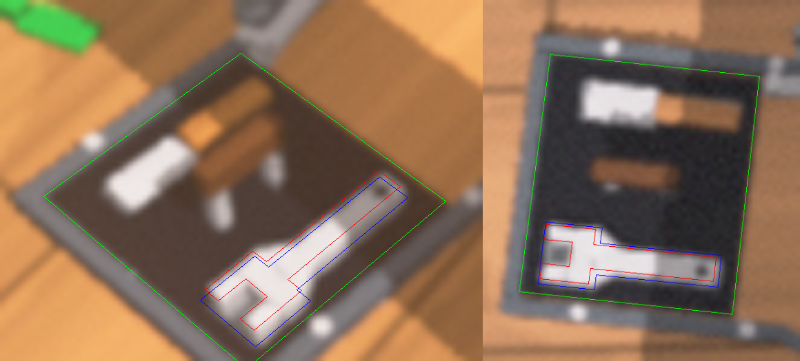

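The overlay shows the spanner in its cut-out at the seated height, the tray against the stop and the catch down behind it. Handing in.

Run:
```python
from h import *
print(env.hand_in()); print(env.get_obs()["time"])
```

```text
the job is handed in; nothing more can be done
None
the job is handed in; nothing more can be done
```

The smaller spanner is in its cut-out and the tray is in the rack with the catch down behind it. I handed the job in at about 12.8 s on the robot's clock.

**What I did:**
- I gripped the smaller spanner high on its handle, lowered it into the empty cut-out and let go of it there.
- I took the tray by its handle, turned it about 15° to line up with the rack, and moved it in under the catch to the stop, where the wrist force rose to about 14 N.
- I let go of the handle and backed the arm away.

**Last checks:**
- **Tools:** both cameras show the spanner and the scraper lying in their cut-outs, with the spanner's outline at the seated height.
- **Catch:** its bar is back at its rest position, clearly lower than in the picture where the tray was lifting it.
- **Tray position:** its rear edge measured about 2 mm short of where it should be against the stop. That is within the camera error and the 3 mm the catch allows, and the pushing force says the tray did reach the stop.
- **Bench:** the other things in view looked unmoved. The arm hid the oil bottle and bangle area in the last picture, and I did not check those again.

**Things that did not go cleanly:**
- On the first spanner grasp the tool sank about 5 mm too low and touched the bench with about 15 N. I opened and regripped higher.
- The tray hung about a millimetre off the bench for part of the way in, instead of sliding on it throughout.

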